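Ratchet the inspection dial round under the lens

ROBOT

A 6-joint arm with a two-finger parallel gripper is mounted at the origin on the work surface. World frame = base frame: x ahead of the robot, y to its left, z up, the work surface at z = 0. Lengths are in m, angles in rad, forces in N, time in s.
With the tool pointing down it reaches from about 0.35 to 0.85 m from the base axis. Payload 8.1 kg.
Tool frame: the origin (TCP) lies at the very end of the fingers, on their centre line; the grasp point (between the pads) lies manip.hold_point_z behind it (manip.hold_point_z is the distance from the TCP to the grasp point, in m); z points along the fingers, y is the line along which they close (so a half turn about z gives the same grasp; the last joint's range is limited). The gripper opens to 85 mm and grips with 20 to 120 N. Pads are 22 mm wide; open, the fingers measure 114 mm over their backs; the gripper's body (76 mm by 85 mm) begins 54 mm behind the grasp point. The pads swing forward as they close: fully open they stand 13 mm farther back than shut.
Start: joints at [-0.085, 0.13, 1.488, -0, 1.523, -0.085], TCP at [0.6, 0, 0.231] pointing down, gripper open.
Joint ranges: [-2.96, 2.96], [-0.89, 2.26], [0.02, 2.5], [-1.34, 4.48], [0, 2.73], [-2.66, 2.66]. Speed limits (rad/s): [2.39, 2.39, 2.79, 3.14, 3.14, 3.14].

INTERFACE

Orientations are given as a unit quaternion [x, y, z, w].
In Python, from workcell import manip gives the robot as it stands.
- The arm moves only by the tool arm_command, never from a script. Its argument "plan" is a list of rows, each a list of 7 numbers: the shift along the tool's x, y, z in units of 0.3 m (1.0 is 0.3 m), then the turn, a rotation vector about the tool's x, y, z in units of pi/2 rad (1.0 is pi/2 rad), then the gripper's target within -1 to 1 (fully open at 1, half-way at 0, shut at -1). A call has 1 to 20 rows; each row shifts and turns the commanded pose from where the row before left it, along the tool's axes as they then stand; what a row does not reach is not made up. A row lasts 1/10 s, in which the tool goes at most 50 mm and 8.59 degrees, less where a joint would pass 70% of its speed; a pose out of reach is approached as far as the arm can. A call with a number of a shift or a turn outside -1 to 1 is refused whole. A call with a gripper value outside its range is refused whole. The fingers move at their own pace and stop on an object; the grip force is fixed at half the most. Time passes only in rows, so rows that do not move let the fingers close. It gives the time, the measured TCP pose, the force, the opening and the grip force at its end, in the units of the state.
- manip.sense(): the state, without advancing time (a new reading comes with each control period).
- manip.get_image(name): name is "scene" or "side" or "wrist"; returns a dict with "img" (400x640x3 uint8, red, green, blue), "z_map" (400x640 float32, m along the optical axis (not along the pixel's ray), 0 where there is no reading), "vertical_fov" (degrees; the focal length in pixels is half the picture's height over the tangent of half this angle, whatever the lens; pixels are square), "cx", "cy" (the principal point, pixels), "world_from_camera" (4x4, takes a point from camera to world coordinates). Camera axes: x right, y down, z forward; pixel columns grow to the right and rows downward; lengths in m; the calibration is good to about 2 mm. A picture is of the moment at which its call begins.
- manip.hand_in(): hands the job in; it is judged then, once.
Trained networks look in a picture, given as the dict that the camera call returned (one of the last four; its "shot" number tells which), for a name from the list of things; names that differ only in an ending like _2 or _b are one class to them, and where a whole thing is asked for, a point or a joint stands for the part that bears it (a point fixed in the world has none). Each returns a list of dicts, best first, with "p" (0 to 1); they miss things now and then, are a little off and sometimes report something else, mostly with a low value. They report only what shows in the picture. A call takes as long as a camera call.
- manip.outline_of(picture, query): "mask" (400x640 bool, what is visible of it) and "box" ([left, top, width, height] in pixels, round what is visible of it).
The state is a dict: "time": time; "joint_pos": joint angles; "joint_vel": joint speeds; "effort": joint torques, N m; "ee_pos": TCP position; "tcp_rot": TCP orientation; "contact_force": force on the tool from outside, world axes, zero at the start; "ft_torque": the same for the moment, N m; "finger_gap": opening from 0.0 (shut) to 1.0 (fully open); "finger_force": force on a finger pad.
Only numpy, scipy, OpenCV 4.12 (cv2) and the standard library are available. Lean on these libraries where they do the work, as an engineer would, in place of code of your own. Each camera call takes 0.05 s, during which the arm holds its last target. There are 200 camera calls.

TASK

Set the ratchet wrench on the drive square of the inspection dial, fully home, and let go of it; then take it by the black grip of its handle and ratchet the dial round clockwise, swinging the handle back the loose way between the pulls, until the part in its one loaded nest stands centred under the camera's lens. Leave the wrench sitting on the square, do not push on the dial or its nests, and leave everything else where it is.

Things in the scene. Friction and masses are not known exactly. Their poses are not given: they have to be found in the camera images.
- wrench: The loose ratchet wrench, 195 mm long, 22 mm thick, about 0.58 kg, steel with a black plastic grip, lying face up in a grey tool insert. Origin on the axis of its square through-hole, at its underside; z up, the handle runs along -x. Head ring 62 mm across, shoulder 36 mm wide to 46 mm from the axis, bare neck 46 to 85 mm, grip 85 to 165 mm. Mass centre about 25 mm from the axis, towards the handle.
- hub (a point): Centre of the wrench's head, on the axis of its square hole, 11 mm above its underside; axes as wrench. Swung clockwise seen from above (the way the black arrow on the shoulder points) the wrench bites and carries the square along; anticlockwise it runs loose, at under 2 N on the grip. Going over to biting loses up to 0.26 rad to its teeth and 0.26 rad to the square's play.
- neck (a point): Centre of the bare neck (18 mm wide, 12 mm thick), 62 mm from the hole's axis; axes as wrench. Grip and head lie in close recesses; only the neck is free, in the insert's cross groove: 50 mm long along the handle, clear for 70 mm to either side. Groove floor 4 mm, wrench underside 14 mm, insert's top 38 mm above the table. The way out is straight up.
- grip_mid (a point): Centre of the wrench's black plastic grip, 125 mm from the hole's axis, 11 mm above the underside; the grip is 80 mm long, 26 mm wide and 20 mm thick; axes as wrench.
- grip: The grip itself, fixed to the wrench (same point and axes as grip_mid).
- socket (a point): Centre of the square hole (22.4 mm across flats, right through), at the same point as hub. Its x and y axes are parallel to the sides of the hole and turn with the toothed ring (joint ratchet), not with the handle; the hole looks the same every quarter turn.
- ratchet (a joint): How far the toothed ring has run loose in the wrench, rad: 0 at the start, grows as the handle is swung anticlockwise round a standing square, and cannot turn back (but for up to 0.1 rad of give under load). Off the square it stays where it is unless touched.
- spindle (a point): Centre of the flat top of the dial's round boss (72 mm across), 100 mm above the table, from which the drive square stands up: 20 mm across flats, 16 mm tall, then a 12 mm taper to 10 mm across at the tip. Its x and y axes are parallel to the sides of the square and turn with the dial. A wrench that is fully home lies flat on the boss, its hub point 11 mm above this one.
- dial (a joint): Angle of the dial plate (220 mm across, top 55 mm above the table, six dark nests at 85 mm radius), rad, growing clockwise seen from above; 0 when the part stands under the lens, -2.75 to -2.3 at the start. It stays where it is left; turning it takes about 0.5 N m (4 N at the wrench's grip).
- part (a point): Centre of the top of the metal part (round, stepped, 36 mm across, 18 mm tall, top 83 mm above the table) in the one loaded nest. It is fixed there, 85 mm from the dial's axis, and turns with the dial.
- lens (a point): Centre of the lower end of the camera's lens (black, 52 mm across, looking straight down), 213 mm above the table, 85 mm from the dial's axis. The camera above it hangs from a column 60 mm square and 420 mm tall, 215 mm from the dial's axis in the same direction.
- station: The fixed inspection station, base plate 340 x 400 mm. Origin on the dial's axis at table height; x points away from the robot (within 0.25 rad), y left. Lens and column lie 55 degrees right of its x axis; a sensor post, 142 mm tall, 18 mm square, 165 mm from the axis, 83 degrees left of it: the handle strikes it there. Between the two, on the robot's side, the handle's way is clear.
- screwdriver: Bystander: black-handled screwdriver, 190 mm, in the second recess of the tool insert.
- spare_lens: Bystander: black lens, 50 mm across, 75 mm tall, standing on the base plate at the far left corner.
- gauge_block: Bystander: dark steel block 40 x 60 x 20 mm with a steel button on top, on the base plate at the near right corner.
- cleaner: Bystander: white bottle, 64 mm across, 160 mm tall, beyond the tool insert.
- fittings_bin: Bystander: black open bin 160 x 110 x 50 mm of metal parts, beyond the tool insert.
- spanner: Bystander: flat steel spanner, 180 mm, to the right.
- valve_block: Bystander: valve block 100 x 35 x 60 mm, to the right.

How it is judged:
By the outcome, as a careful person would: the job done as asked, in the order asked, and still so for the second after the job is handed in, with the robot touching nothing.
It also fails if it takes over 69 s, if anything falls off the work surface, if the arm or the gripper's body presses on something with over 40 N, if the wrist force passes 120 N, or if a joint passes its speed limit or range.

## Working session

There is one attempt and no reset: what is moved stays moved. The work goes in short steps, Python scripts to look and compute and a tool call to move; the robot and the scene stay as the last step left them, time stands still between calls to the robot, and variables do not carry over. Pictures are saved under pics/ and viewed, at most 10 in all, crops included, and the job is handed in when it is done.

Besides the shell and the picture viewer there is one more tool, called after "Call:" by a JSON object that holds its "op" and its "data", one argument or row to a line. arm_command: Moves the arm, as the interface text tells. Its arguments: {"type":"object","properties":{"plan":{"type":"array","items":{"type":"array","items":{"type":"number","minimum":-1,"maximum":1}}}},"required":["plan"]}

```bash
ls; mkdir -p pics; cat > h.py <<'E'
import numpy as np, cv2
from workcell import manip
from scipy.spatial.transform import Rotation as R
def pts(d,mask=None):
    z=d["z_map"]; h,w=z.shape; f=h/2/np.tan(np.radians(d["vertical_fov"])/2)
    v,u=np.mgrid[:h,:w]; m=z>0
    if mask is not None: m&=mask
    P=np.stack([(u-d["cx"])*z/f,(v-d["cy"])*z/f,z],-1)[m]
    T=np.array(d["world_from_camera"]); return P@T[:3,:3].T+T[:3,3]
def save(d,n): cv2.imwrite("pics/"+n,cv2.cvtColor(d["img"],cv2.COLOR_RGB2BGR))
def pix(d,p):
    T=np.linalg.inv(np.array(d["world_from_camera"])); q=T[:3,:3]@np.array(p)+T[:3,3]
    f=200/np.tan(np.radians(d["vertical_fov"])/2); return q[0]/q[2]*f+d["cx"],q[1]/q[2]*f+d["cy"]
E
python3 - <<'E'
from h import *
print(manip.hold_point_z, manip.sense())
for n in ["scene","side","wrist"]:
    d=manip.get_image(n); save(d,n+"0.png"); print(n,np.round(d["world_from_camera"],3).tolist(),d["vertical_fov"])
    if n=="wrist": continue
    for q in ["wrench","grip","station","dial","part","spindle","lens","hub"]:
        try:
            for r in manip.outline_of(d,q)[:2]:
                P=pts(d,r["mask"]); print(n,q,round(r["p"],2),r["box"],np.round(np.median(P,0),3),np.round(P.min(0),3),np.round(P.max(0),3))
        except Exception as e: print(q,e)
E
```

```text
pics
0.0187 {'time': 0.0, 'joint_pos': array([-8.53932494e-02,  1.31137850e-01,  1.48926573e+00,  3.82820172e-06,
        1.52300318e+00, -8.54002366e-02]), 'joint_vel': array([ 0.00042894, -0.00156057,  0.00052758,  0.00190589, -0.00182108,
        0.00220732]), 'effort': array([-1.90700346e-03, -5.69404185e+01, -5.00557995e+01, -2.19391650e-04,
        1.44415747e-02,  7.24149572e-05]), 'ee_pos': array([5.99457866e-01, 7.42001926e-05, 2.30265796e-01]), 'tcp_rot': array([ 7.07104086e-01,  7.07108895e-01, -5.82880938e-04, -6.94986312e-04]), 'contact_force': array([-0.0073787 , -0.63978029,  0.32007594]), 'ft_torque': array([-0.02338783, -0.02509875,  0.04271397]), 'finger_force': 0.0, 'finger_gap': 1.002101564537087}
scene [[0.435, 0.665, -0.607, 1.404], [0.9, -0.327, 0.288, -0.411], [-0.007, -0.672, -0.74, 1.205], [0.0, 0.0, 0.0, 1.0]] 49.39191003703679
scene wrench 0.73 [378.1, 156.7, 21.3, 37.0] [0.479 0.313 0.034] [0.345 0.27  0.013] [0.533 0.353 0.042]
scene wrench 0.34 [296.9, 208.5, 47.3, 51.9] [ 0.616 -0.04   0.06 ] [ 0.474 -0.175  0.006] [0.753 0.081 0.329]
scene grip 0.4 [3
[... 1822 characters left out ...]
75 0.02  0.013] [0.724 0.104 0.091]
side part 0.76 [282.9, 187.3, 75.1, 57.2] [ 0.558 -0.028  0.061] [ 0.466 -0.159  0.01 ] [0.716 0.108 0.141]
side spindle 0.68 [283.8, 187.6, 75.7, 59.4] [ 0.559 -0.029  0.062] [ 0.466 -0.159  0.011] [0.716 0.061 0.131]
side lens 0.57 [234.9, 76.5, 154.0, 210.3] [ 0.566 -0.015  0.015] [ 0.399 -0.422 -0.004] [0.835 0.184 0.42 ]
side hub 0.9 [252.2, 312.1, 60.8, 68.0] [0.46  0.325 0.034] [0.341 0.272 0.   ] [0.53  0.359 0.041]
side hub 0.58 [257.9, 320.1, 17.8, 6.8] [0.51  0.297 0.028] [0.489 0.285 0.011] [0.52  0.318 0.037]
wrist [[1.0, -0.001, 0.001, 0.599], [-0.0, -0.956, -0.293, 0.074], [0.001, 0.293, -0.956, 0.375], [0.0, 0.0, 0.0, 1.0]] 70.5409468738451
```

```bash
python3 - <<'E'
import cv2,numpy as np
s=cv2.imread("pics/side0.png"); w=cv2.imread("pics/wrist0.png")
a=cv2.resize(s[60:400,200:420],(388,600),interpolation=cv2.INTER_CUBIC); b=cv2.resize(w,(412,258)); c=cv2.resize(cv2.imread("pics/scene0.png")[120:300,200:440],(412,309))
o=np.zeros((600,800,3),np.uint8); o[:,:388]=a;o[:258,388:]=b;o[270:579,388:]=c
cv2.imwrite("pics/m0.png",o)
E
```

```text
(no output)
```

View pics/m0.png

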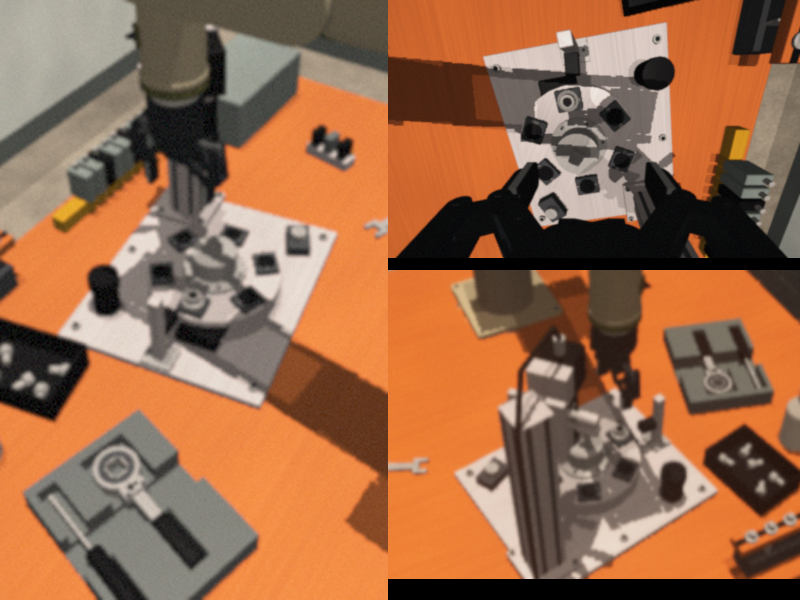

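Call:
{"op": "arm_command", "data": {
  "plan": [
    [0.129,-0.054,-0.008,0,0,0,1],
    [0.129,-0.054,-0.008,0,0,0,1],
    [0.129,-0.054,-0.008,0,0,0,1],
    [0.129,-0.054,-0.008,0,0,0,1],
    [0.129,-0.054,-0.008,0,0,0,1],
    [0.129,-0.054,-0.008,0,0,0,1],
    [0.129,-0.054,-0.008,0,0,0,1],
    [0.129,-0.054,-0.008,0,0,0,1],
    [0,0,0,0,0,-0.08,1],
    [0,0,0,0,0,-0.08,1],
    [0,0,0,0,0,-0.08,1],
    [0,0,0,0,0,-0.08,1],
    [0,0,0,0,0,-0.08,1],
    [0,0,0,0,0,-0.08,1],
    [0,0,0,0,0,-0.08,1],
    [0,0,0,0,0,-0.08,1],
    [0,0,0,0,0,-0.08,1],
    [0,0,0,0,0,-0.08,1]
  ]
}}

```text
time: 2.75
ee_pos: [0.4704, 0.3096, 0.2505]
tcp_rot: [0.154, 0.988, 0.0, 0.0]
contact_force: [-0.2, -0.6, -0.1]
finger_gap: 0.999
finger_force: 0.0
```

```bash
python3 - <<'E'
from h import *
d=manip.get_image("wrist"); save(d,"w1.png"); s=manip.sense(); print(s["ee_pos"],s["joint_pos"])
T=np.array(d["world_from_camera"]);print(np.round(T,3).tolist())
for q in ["wrench","grip","hub"]:
    for r in manip.outline_of(d,q)[:1]:
        P=pts(d,r["mask"]); print(q,r["p"],r["box"],np.round(np.median(P,0),4))
        Q=P[(P[:,2]>0.02)]; c=Q[:,:2].mean(0); w,v=np.linalg.eigh(np.cov((Q[:,:2]-c).T)); a=v[:,1]; print(c,a,np.degrees(np.arctan2(*a[::-1])),(Q[:,:2]-c)@a@np.eye(1) if 0 else np.percentile((Q[:,:2]-c)@a,[0.5,99.5]),np.percentile((Q[:,:2]-c)@v[:,0],[1,99]))
d2=manip.get_image("scene"); save(d2,"s1.png"); 
for q in ["spindle","part","dial"]:
    for r in manip.outline_of(d2,q)[:1]:
        P=pts(d2,r["mask"]); print(q,r["p"],r["box"],np.round(np.median(P,0),4))
# boss top: points with z .095-.105 and square top
P=pts(d2); 
for lo,hi in [(.096,.104),(.12,.132),(.078,.088),(.051,.059)]:
    Q=P[(P[:,2]>lo)&(P[:,2]<hi)&(abs(P[:,0]-.6)<.17)&(abs(P[:,1]+.03)<.15)]; print(lo,len(Q),np.round(np.median(Q,0),3) if len(Q) else 0, np.round(Q.min(0),3) if len(Q) else 0,np.round(Q.max(0),3) if len(Q) else 0)
E
```

```text
[0.47039862 0.30963023 0.25050219] [ 4.91100768e-01  2.34385142e-02  1.56580286e+00 -5.88441167e-06
  1.55233819e+00 -7.78436012e-01]
[[0.304, 0.91, 0.28, 0.398], [0.953, -0.291, -0.089, 0.331], [0.001, 0.294, -0.956, 0.394], [0.0, 0.0, 0.0, 1.0]]
wrench 0.62 [294.5, 63.6, 46.5, 158.3] [0.4536 0.3211 0.0356]
[0.44129582 0.31854753] [-0.9625887   0.27096678] 164.278196179935 [-0.08932829  0.10100099] [-0.02718631  0.02688015]
grip 0.77 [302.8, 63.5, 23.9, 68.7] [0.3779 0.3361 0.0351]
[0.37859059 0.336163  ] [-0.96760426  0.25247176] 165.37617319418348 [-0.03958959  0.03736964] [-0.01212595  0.01213791]
hub 0.88 [296.1, 63.5, 48.7, 161.4] [0.4537 0.3213 0.0356]
[0.44148256 0.31849914] [-0.96265675  0.27072493] 164.29259114401344 [-0.08921814  0.10107515] [-0.02720589  0.02683388]
spindle 0.8 [299.7, 209.0, 47.8, 49.7] [ 0.6158 -0.0411  0.0608]
part 0.64 [297.3, 206.2, 47.6, 54.2] [ 0.6152 -0.0411  0.0606]
dial 0.88 [299.5, 207.0, 47.0, 49.7] [ 0.6155 -0.0411  0.0612]
0.096 166 [ 0.591 -0.049  0.1  ] [ 0.567 -0.178  0.096] [0.753 0.118 0.104]
0.12 38 [ 0.58  -0.05   0.127] [ 0.564 -0.177  0.121] [0.754 0.119 0.132]
0.078 252 [0.61  0.07  0.084] [ 0.55  -0.18   0.078] [0.756 0.117 0.088]
0.051 719 [ 0.627 -0.028  0.055] [ 0.498 -0.178  0.051] [0.753 0.12  0.059]
```

View pics/w1.png

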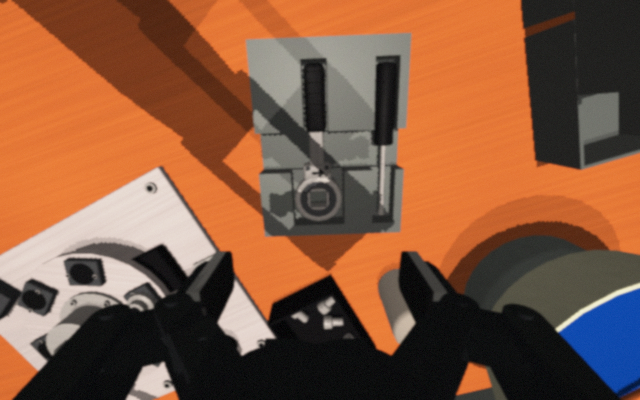

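Call:
{"op": "arm_command", "data": {
  "plan": [
    [0.11,0,0.1,0,0,-0.024,1],
    [0,0,0.15,0,0,0,1],
    [0,0,0.15,0,0,0,1],
    [0,0,0,0,0,0,1],
    [0,0,0,0,0,0,1]
  ]
}}

```text
time: 3.65
ee_pos: [0.4386, 0.3196, 0.1307]
tcp_rot: [0.138, 0.99, -0.001, -0.001]
contact_force: [0.2, 0.5, 0.1]
finger_gap: 1.002
finger_force: 0.0
```

```bash
python3 - <<'E'
from h import *
d=manip.get_image("wrist"); save(d,"w2.png"); s=manip.sense(); print(s["ee_pos"],s["tcp_rot"])
for p in [(.4985,.3025,.036),(.4388,.3191,.031),(.3785,.3359,.035)]: print(pix(d,p))
r=manip.outline_of(d,"wrench")
if r: 
    r=r[0];P=pts(d,r["mask"]);print(r["p"],r["box"])
    H=P[(P[:,2]>.0335)&(P[:,2]<.039)&(P[:,0]>.45)]
    (cx,cy),rad=cv2.minEnclosingCircle((H[:,:2]*1000).astype(np.float32)); print(cx,cy,rad,np.median(H,0),len(H))
im=cv2.imread("pics/w2.png")[170:320,240:400]; cv2.imwrite("pics/w2c.png",cv2.resize(im,(640,600),interpolation=cv2.INTER_CUBIC))
E
```

```text
[0.44003108 0.32033034 0.1326728 ] [1.38086049e-01 9.90419735e-01 6.16402053e-04 7.82146881e-04]
(np.float64(317.5431610423474), np.float64(266.7684715299117))
(np.float64(317.1906317251949), np.float64(202.76299140089023))
(np.float64(316.8526144690912), np.float64(131.4989117728123))
0.71 [283.4, 84.0, 65.8, 214.2]
490.69329833984375 305.1248779296875 41.077484130859375 [0.48919851 0.30542628 0.03667712] 3034
```

View pics/w2c.png

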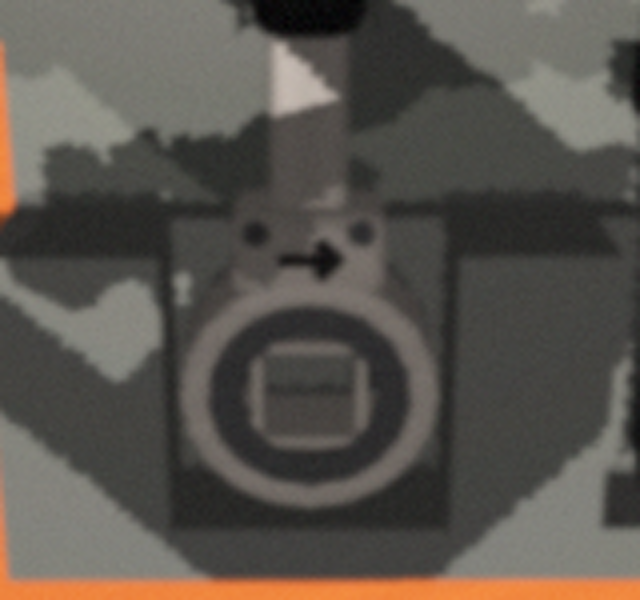

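Call:
{"op": "arm_command", "data": {
  "plan": [
    [0,0,0.1,0,0,0,1],
    [0,0,0.1,0,0,0,1],
    [0,0,0.08,0,0,0,1],
    [0,0,0.06,0,0,0,1],
    [0,0,0.04,0,0,0,1],
    [0,0,0.027,0,0,0,1],
    [0,0,0,0,0,0,1],
    [0,0,0,0,0,0,-1],
    [0,0,0,0,0,0,-1],
    [0,0,0,0,0,0,-1],
    [0,0,0,0,0,0,-1],
    [0,0,0,0,0,0,-1],
    [0,0,0,0,0,0,-1],
    [0,0,0,0,0,0,-1],
    [0,0,0,0,0,0,-1]
  ]
}}

```text
time: 5.25
ee_pos: [0.4392, 0.32, 0.0088]
tcp_rot: [0.138, 0.99, 0.0, 0.0]
contact_force: [-1.7, -1.4, 5.4]
finger_gap: 0.194
finger_force: 60.3
```

Call:
{"op": "arm_command", "data": {
  "plan": [
    [0,0,-0.02,0,0,0,-1],
    [0,0,-0.03,0,0,0,-1],
    [0,0,-0.05,0,0,0,-1],
    [0,0,-0.08,0,0,0,-1],
    [0,0,-0.1,0,0,0,-1],
    [0,0,-0.12,0,0,0,-1],
    [0,0,-0.12,0,0,0,-1],
    [0,0,-0.12,0,0,0,-1],
    [0,0,-0.1,0,0,0,-1],
    [0,0,-0.06,0,0,0,-1],
    [0,0,0,0,0,0,-1],
    [0,0,0,0,0,0,-1]
  ]
}}

```text
time: 6.45
ee_pos: [0.4388, 0.3197, 0.2484]
tcp_rot: [0.138, 0.99, 0.0, 0.0]
contact_force: [0.0, -0.2, -6.2]
finger_gap: 0.199
finger_force: 59.0
```

```bash
python3 - <<'E'
from h import *
s=manip.sense(); print(s["ee_pos"],s["tcp_rot"])
for n in ["wrist","side","scene"]:
    d=manip.get_image(n); save(d,n+"3.png")
    r=manip.outline_of(d,"wrench")
    if r:
        P=pts(d,r[0]["mask"]); Q=P[P[:,2]>.12]; print(n,r[0]["p"],r[0]["box"],len(Q),np.round(np.percentile(Q,[2,50,98],axis=0),3).tolist())
        c=Q.mean(0); w,v=np.linalg.eigh(np.cov((Q-c).T)); print(np.round(c,3),np.round(v[:,2],3))
    if n!="wrist":
        P=pts(d)
        B=P[(abs(P[:,2]-.1)<.005)&(np.hypot(P[:,0]-.6,P[:,1]+.04)<.07)]
        Sq=P[(P[:,2]>.108)&(P[:,2]<.133)&(np.hypot(P[:,0]-.6,P[:,1]+.04)<.06)]
        for k,X in (("boss",B),("sq",Sq)):
            if len(X): print(n,k,len(X),np.round(np.percentile(X,[1,50,99],axis=0),4).tolist(), np.array(cv2.minEnclosingCircle((X[:,:2]*1000).astype(np.float32))[0]))
        D=P[(abs(P[:,2]-.055)<.004)&(np.hypot(P[:,0]-.6,P[:,1]+.04)<.14)]; print("disc",np.percentile(D,[.5,99.5],axis=0))
a=cv2.imread("pics/side3.png")[80:400,220:420]; b=cv2.imread("pics/scene3.png")[140:300,230:410]; w=cv2.imread("pics/wrist3.png")
o=np.zeros((600,800,3),np.uint8); o[:600,:375]=cv2.resize(a,(375,600)); o[:370,380:796]=cv2.resize(b,(416,370));o[372:,430:]=cv2.resize(w,(365,228))[:, :365] if 0 else cv2.resize(w,(370,228)); cv2.imwrite("pics/m3.png",o)
E
```

```text
[0.43884772 0.31973907 0.2483961 ] [1.37799028e-01 9.90460199e-01 1.18576919e-04 9.39023467e-05]
wrist 0.77 [283.0, 47.1, 69.9, 297.2] 15286 [[0.344, 0.306, 0.27], [0.387, 0.332, 0.275], [0.467, 0.353, 0.277]]
[0.394 0.331 0.274] [-0.962  0.272  0.019]
side 0.56 [241.0, 251.7, 69.1, 71.3] 924 [[0.343, 0.304, 0.261], [0.393, 0.336, 0.272], [0.526, 0.358, 0.275]]
[0.408 0.335 0.272] [-0.982  0.191 -0.014]
side boss 321 [[0.5416, -0.083, 0.0958], [0.5701, -0.0412, 0.0997], [0.6101, -0.0132, 0.1045]] [575.85235596 -48.95117569]
side sq 68 [[0.5652, -0.0543, 0.1086], [0.5732, -0.044, 0.119], [0.5879, -0.0361, 0.13]] [575.82012939 -47.32381058]
disc [[ 0.46822909 -0.15379273  0.05131047]
 [ 0.6812258   0.05797738  0.05890623]]
scene 0.74 [384.2, 109.4, 26.1, 37.7] 332 [[0.368, 0.27, 0.253], [0.496, 0.302, 0.271], [0.532, 0.329, 0.277]]
[0.49  0.3   0.269] [-0.965  0.258  0.047]
scene boss 158 [[0.5707, -0.0847, 0.0953], [0.5935, -0.0533, 0.1003], [0.6123, -0.0195, 0.1045]] [583.78527832 -52.07454681]
scene sq 33 [[0.576, -0.0638, 0.1088], [0.583, -0.0545, 0.1185], [0.5891, -0.0458, 0.1282]] [581.66796875 -54.43294907]
disc [[ 0.50669334 -0.13006402  0.05110789]
 [ 0.68584494  0.05431962  0.0589364 ]]
```

View pics/m3.png

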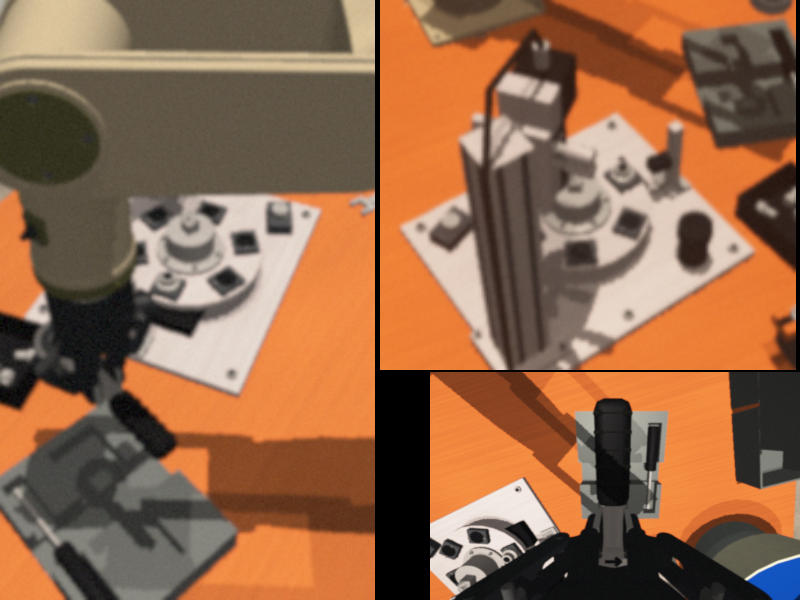

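Call:
{"op": "arm_command", "data": {
  "plan": [
    [-0.04,-0.034,0,0,0,0,-1],
    [-0.081,-0.069,0,0,0,0,-1],
    [-0.081,-0.069,0,0,0,0,-1],
    [-0.081,-0.069,0,0,0,0,-1],
    [-0.081,-0.069,0,0,0,0,-1],
    [-0.081,-0.069,0,0,0,0,-1],
    [-0.081,-0.069,0,0,0,0,-1],
    [-0.081,-0.069,0,0,0,0,-1],
    [-0.081,-0.069,0,0,0,0,-1],
    [-0.081,-0.069,0,0,0,0,-1],
    [-0.041,-0.033,0,0,0,0,-1],
    [0,0,0,0,0,0,-1],
    [0,0,0,0,0,0,-1],
    [0,0,0,0,0,0,-1]
  ]
}}

```text
time: 8.15
ee_pos: [0.616, 0.0557, 0.2482]
tcp_rot: [0.137, 0.991, 0.0, -0.0]
contact_force: [-0.2, 0.0, -5.9]
finger_gap: 0.194
finger_force: 59.1
```

```bash
cat >> h.py <<'E'
def circ(P,r=None):
    from scipy.optimize import least_squares
    if r is None: f=lambda p: np.hypot(P[:,0]-p[0],P[:,1]-p[1])-p[2]; x0=[*P[:,:2].mean(0),.05]
    else: f=lambda p: np.hypot(P[:,0]-p[0],P[:,1]-p[1])-r; x0=P[:,:2].mean(0)
    return least_squares(f,x0,loss="soft_l1",f_scale=.002).x
E
python3 - <<'E'
from h import *
s=manip.sense(); print(s["ee_pos"],s["tcp_rot"],s["joint_pos"])
d=manip.get_image("wrist"); save(d,"w4.png"); np.savez("w4.npz",z=d["z_map"],T=d["world_from_camera"])
P=pts(d); C=np.array([.576,-.048])
rr=np.hypot(P[:,0]-C[0],P[:,1]-C[1])
B=P[(abs(P[:,2]-.1)<.004)&(rr<.05)]; print("boss",len(B),cv2.minEnclosingCircle((B[:,:2]*1000).astype(np.float32)),np.median(B[:,2]))
S=P[(P[:,2]>.118)&(P[:,2]<.135)&(rr<.03)]; print("sq",len(S),np.median(S,0),np.percentile(S,[2,98],axis=0).tolist())
D=P[(abs(P[:,2]-.055)<.004)&(rr<.125)]; print("disc",cv2.minEnclosingCircle((D[:,:2]*1000).astype(np.float32)))
Q=P[(abs(P[:,2]-.083)<.004)&(rr>.06)&(rr<.11)]; print("part",len(Q),np.median(Q,0))
Z=P[(abs(P[:,2]-.142)<.004)&(rr>.14)&(rr<.2)]; print("post",len(Z),np.median(Z,0) if len(Z) else 0)
r=manip.outline_of(d,"wrench")
if r:
    W=P if 0 else pts(d,r[0]["mask"]); W=W[W[:,2]>.2]; t=W-s["ee_pos"]; tx=R.from_quat(s["tcp_rot"]).as_matrix(); q=t@tx; print("wrench in tool",np.percentile(q,[.5,50,99.5],axis=0).round(4).tolist()); m=q[:,0]>.03; print(np.polyfit(q[m,0],q[m,1],1),np.polyfit(q[m,0],q[m,2],1))
e=manip.get_image("scene"); P=pts(e)
for n,lo,hi in (("col",.41,.43),("post",.137,.147)):
    m=(P[:,2]>lo)&(P[:,2]<hi)&(np.hypot(P[:,0]-C[0],P[:,1]-C[1])<.27)&(np.hypot(P[:,0]-C[0],P[:,1]-C[1])>.13); print(n,m.sum(),np.median(P[m],0),np.percentile(P[m],[2,98],axis=0).tolist())
print(pix(d,(.576,-.048,.11)))
u,v=map(int,pix(d,(.576,-.048,.11)))
im=cv2.imread("pics/w4.png"); u0=max(0,u-100);v0=min(max(0,v-75),250)
print(u0,v0); cv2.imwrite("pics/w4c.png",cv2.resize(im[v0:v0+150,u0:u0+200],(800,600),interpolation=cv2.INTER_CUBIC))
E
```

```text
[0.61597699 0.05566539 0.24817074] [ 1.37411312e-01  9.90513998e-01  1.41930359e-04 -3.61942995e-04] [ 7.01886915e-03  1.74350213e-01  1.40916528e+00  3.85415574e-04
  1.55875249e+00 -1.28808729e+00]
boss 3088 ((575.2591552734375, -51.347232818603516), 36.01219177246094) 0.10064535945115344
sq 356 [ 0.57422001 -0.04783509  0.12507623] [[0.5650036019695694, -0.05672341497141402, 0.11818033150910323], [0.5846498478152559, -0.04079019551934387, 0.1297548944314356]]
disc ((575.1032104492188, -52.0806999206543), 110.00167846679688)
part 279 [0.55909882 0.02971828 0.08401323]
post 453 [0.56764827 0.11276187 0.14258   ]
wrench in tool [[-0.0328, -0.0138, -0.0289], [0.0535, -0.0013, -0.0267], [0.0997, 0.0115, -0.0205]]
[-0.00092801 -0.00115839] [-0.00184591 -0.02642004]
col 772 [ 0.71727108 -0.18993744  0.42114419] [[0.6457248443634497, -0.2361365228858173, 0.41034738486296785], [0.766392805947211, 0.06843967893571465, 0.42607013417118056]]
post 44 [ 0.75387473 -0.20840971  0.14203652] [[0.7081824934687666, -0.23895652821947153, 0.13721515623706426], [0.7682541344099354, -0.1723336165364271, 0.14643326989781894]]
(np.float64(208.69356312788943), np.float64(181.59656373045758))
108 106
```

View pics/w4c.png

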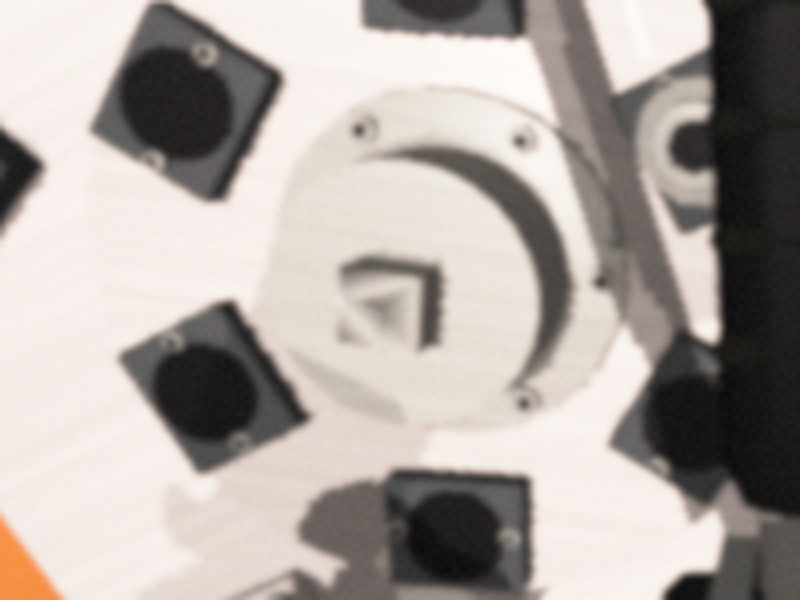

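```bash
python3 - <<'E'
from h import *
d=dict(img=cv2.imread("pics/w4.png")); z=np.load("w4.npz"); s=manip.sense()
d["vertical_fov"]=70.5409468738451; d["world_from_camera"]=z["T"]; d["z_map"]=z["z"]; d["cx"],d["cy"]=319.5,199.5
q=manip.get_image("wrist"); print(q["cx"],q["cy"]); d["cx"],d["cy"]=q["cx"],q["cy"]
P=pts(d); C=np.array([.5752,-.0515]); rr=np.hypot(*(P[:,:2]-C).T)
t=P[(P[:,2]>.1255)&(rr<.02)]; print("tip",len(t),t.mean(0))
n=P[(P[:,2]>.059)&(P[:,2]<.08)&(rr>.06)&(rr<.11)]; print("nest top",np.percentile(n[:,2],[50,90]))
pt=P[(P[:,2]>.0805)&(P[:,2]<.088)&(rr>.06)&(rr<.11)]; print("part",cv2.minEnclosingCircle((pt[:,:2]*1000).astype(np.float32)))
for zz in (.116,.128):
    g=np.array([[(pix(d,(C[0]+(i-100)*.0002,C[1]+(j-100)*.0002,zz))) for i in range(200)] for j in range(200)],np.float32)
    w=cv2.GaussianBlur(cv2.cvtColor(cv2.remap(d["img"],g[...,0],g[...,1],cv2.INTER_CUBIC),cv2.COLOR_BGR2GRAY),(0,0),3).astype(float)
    cv2.imwrite(f"pics/o{zz}.png",w)
    gx,gy=np.gradient(w,axis=1),np.gradient(w,axis=0); a=np.degrees(np.arctan2(gy,gx))%90; m=np.hypot(gx,gy); j,i=np.mgrid[:200,:200]; k=np.hypot(i-100,j-100)<75
    h,_=np.histogram(a[k],18,(0,90),weights=m[k]); print(zz,h.astype(int).tolist())
    print(np.degrees(np.angle(np.sum(m[k]**2*np.exp(4j*np.radians(a[k])))))/4%90)
# nests: fit angle via disc dark nests mod 60 already from part
E
```

```text
316.06253082357733 201.38216165077728
tip 168 [ 0.57485226 -0.05045045  0.12811541]
nest top [0.06596539 0.06742877]
part ((560.1331787109375, 31.85172462463379), 11.82480239868164)
0.116 [5993, 1903, 1611, 1708, 983, 1555, 1459, 582, 150, 2395, 853, 2766, 8840, 9873, 5536, 4405, 3290, 624]
71.39087283040988
0.128 [4293, 1215, 1305, 1544, 742, 1427, 1396, 447, 84, 2909, 547, 1199, 3645, 4023, 3149, 3182, 2512, 88]
73.82890937149367[ WARN:0@2.615] global loadsave.cpp:1063 imwrite_ Unsupported depth image for selected encoder is fallbacked to CV_8U.
```

Call:
{"op": "arm_command", "data": {
  "plan": [
    [0.05,-0.073,0,0,0,0,-1],
    [0.05,-0.073,0,0,0,0,-1],
    [0.05,-0.073,0,0,0,0,-1],
    [0.05,-0.073,0,0,0,0,-1],
    [0.05,-0.072,0,0,0,0,-1],
    [0,0,0.06,0,0,0.032,-1],
    [0,0,0.1,0,0,0,-1],
    [0,0,0.1,0,0,0,-1],
    [0,0,0.07,0,0,0,-1],
    [0,0,0.03,0,0,0,-1],
    [0,0,0,0,0,0,-1],
    [0,0,0,0,0,0,-1],
    [0,0,0,0,0,0,-1]
  ]
}}

```text
time: 9.65
ee_pos: [0.5158, -0.0297, 0.1423]
tcp_rot: [0.163, 0.987, 0.0, 0.002]
contact_force: [0.0, -0.0, -6.0]
finger_gap: 0.195
finger_force: 59.3
```

```bash
python3 - <<'E'
from h import *
s=manip.sense(); M=R.from_quat(s["tcp_rot"]).as_matrix(); print(s["ee_pos"],np.degrees(np.arctan2(M[1,0],M[0,0])), (np.array([.5751,-.051,.1])-s["ee_pos"])@M)
a=manip.get_image("side"); b=manip.get_image("scene")
for n,d in (("side",a),("scene",b)):
    save(d,n+"5.png"); r=manip.outline_of(d,"wrench")
    for x in r[:1]:
        P=pts(d,x["mask"]); Q=P[(abs(P[:,2]-.168)<.006)]; print(n,x["p"],x["box"],len(Q), cv2.minEnclosingCircle((Q[:,:2]*1000).astype(np.float32)) if len(Q) else 0)
    P=pts(d); Q=P[(abs(P[:,2]-.167)<.006)&(np.hypot(P[:,0]-.5751,P[:,1]+.051)<.037)]; print(len(Q),cv2.minEnclosingCircle((Q[:,:2]*1000).astype(np.float32)) if len(Q) else 0)
A=cv2.resize(cv2.imread("pics/side5.png")[150:270,260:380],(600,600))[:, 100:500]; B=cv2.resize(cv2.imread("pics/scene5.png")[170:270,270:370],(600,600))[:,100:500]
cv2.imwrite("pics/m5.png",np.hstack([A,B]))
E
```

```text
[ 0.51575254 -0.02974169  0.1423152 ] 161.29109830984987 [-0.0629022  -0.00112099  0.04250493]
side 0.91 [311.1, 177.0, 51.1, 49.0] 371 ((514.2432250976562, -22.428817749023438), 97.1275634765625)
121 ((576.6306762695312, -46.15238952636719), 31.644271850585938)
42 ((574.4987182617188, -51.62581253051758), 36.03834533691406)
```

View pics/m5.png

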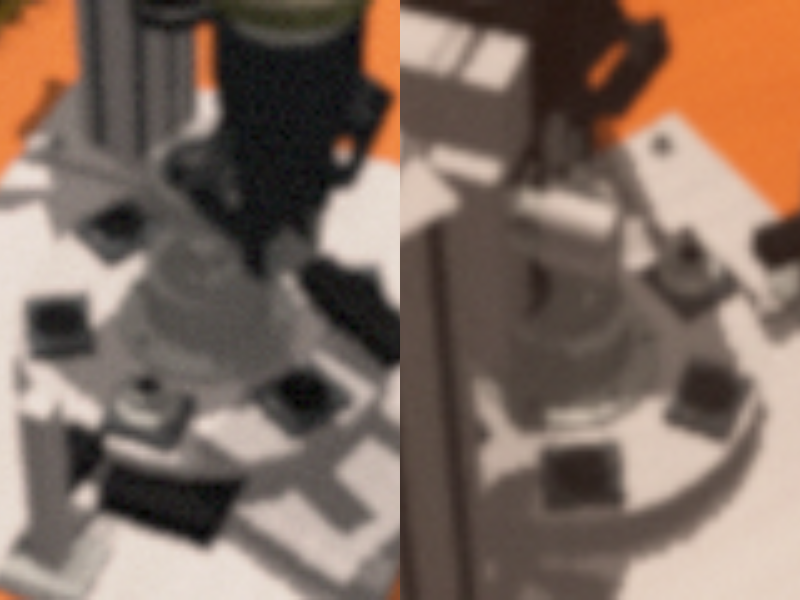

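Call:
{"op": "arm_command", "data": {
  "plan": [
    [0.006,0,0.02,0,0,0,-1],
    [0,0,0.02,0,0,0,-1],
    [0,0,0.02,0,0,0,-1],
    [0,0,0.02,0,0,0,-1],
    [0,0,0.015,0,0,0,-1],
    [0,0,0.01,0,0,0,-1],
    [0,0,0.01,0,0,0,-1],
    [0,0,0,0,0,0,-1]
  ]
}}

```text
time: 10.65
ee_pos: [0.5144, -0.0295, 0.1061]
tcp_rot: [0.163, 0.987, -0.0, 0.002]
contact_force: [12.5, -2.9, -11.7]
finger_gap: 0.194
finger_force: 58.7
```

Call:
{"op": "arm_command", "data": {
  "plan": [
    [-0.006,0,0,0,0,0,-1],
    [0,0,0.01,0,0,0,-1],
    [0,0,0.01,0,0,0,-1],
    [0,0,0.01,0,0,0,-1],
    [0,0,0,0,0,0,-1]
  ]
}}

```text
time: 11.15
ee_pos: [0.5145, -0.0297, 0.0965]
tcp_rot: [0.163, 0.987, -0.0, 0.0]
contact_force: [3.6, -1.2, -4.6]
finger_gap: 0.196
finger_force: 59.7
```

Call:
{"op": "arm_command", "data": {
  "plan": [
    [-0.002,0,0.005,0,0,0,-1],
    [0,0,0.004,0,0,0,-1],
    [0,0,0,0,0,0,-1]
  ]
}}

```text
time: 11.45
ee_pos: [0.5146, -0.0297, 0.0948]
tcp_rot: [0.163, 0.987, 0.0, -0.001]
contact_force: [-4.3, 0.4, 4.2]
finger_gap: 0.198
finger_force: 60.9
```

Call:
{"op": "arm_command", "data": {
  "plan": [
    [0,0,0,0,0,0,1],
    [0,0,0,0,0,0,1],
    [0,0,0,0,0,0,1],
    [0,0,0,0,0,0,1],
    [0,0,0,0,0,0,1],
    [0,0,0,0,0,0,1],
    [0,0,-0.1,0,0,0,1],
    [0.05,0,-0.1,0,0,0,1],
    [0.1,0,-0.05,0,0,0,1],
    [0.055,0,0,0,0,0,1],
    [0,0,0,0,0,0,1]
  ]
}}

```text
time: 12.55
ee_pos: [0.4561, -0.0096, 0.1698]
tcp_rot: [0.162, 0.987, 0.0, 0.001]
contact_force: [-0.6, 0.0, -0.6]
finger_gap: 1.0
finger_force: 0.0
```

```bash
python3 - <<'E'
from h import *
s=manip.sense(); M=R.from_quat(s["tcp_rot"]).as_matrix(); print(s["ee_pos"],np.degrees(np.arctan2(M[1,0],M[0,0])),s["joint_pos"], s["finger_gap"])
C=np.array([.5751,-.051])
for n in ("wrist","side","scene"):
    d=manip.get_image(n); save(d,n+"6.png"); P=pts(d); r=manip.outline_of(d,"wrench")
    if r:
        W=pts(d,r[0]["mask"]); W=W[(W[:,2]>.09)&(W[:,2]<.14)]; c=(W-[*C,0])[:,:2]; rr=np.hypot(*c.T)
        G=(rr>.09)&(rr<.16); H=rr<.034
        print(n,r[0]["p"],len(W),"grip top",np.percentile(W[G,2],[50,80]) if G.any() else 0,"ring",np.percentile(W[H,2],[50,80]) if H.any() else 0,"rmax",np.percentile(rr,99))
        if G.sum()>30:
            m=c[G].mean(0); w,v=np.linalg.eigh(np.cov((c[G]-m).T)); print("handle ang",np.degrees(np.arctan2(*v[:,1][::-1]))%180, np.degrees(np.arctan2(m[1],m[0])))
            print("slope",np.polyfit(rr[G],W[G,2],1))
E
```

```text
[ 0.45605042 -0.00962296  0.16983367] 161.31300440121987 [-1.33678230e-01 -2.33445850e-01  1.95228603e+00  1.26127603e-04
  1.42168829e+00 -1.37834379e+00] 1.0000322803718629
wrist 0.59 6120 grip top [0.12127838 0.12194044] ring [0.12219654 0.12297991] rmax 0.1645090107152409
handle ang 161.14768349737807 161.39810224115158
slope [0.00040238 0.12082443]Traceback (most recent call last):
  File "<stdin>", line 9, in <module>
    return _quantile_unchecked(
        a, q, axis, out, overwrite_input, method, keepdims, weights)
    return _ureduce(a,
                    func=_quantile_ureduce_func,
    ...<5 lines>...
                    overwrite_input=overwrite_input,
                    method=method)
    r = func(a, **kwargs)
    result = _quantile(arr,
                       quantiles=q,
    ...<2 lines>...
                       out=out,
                       weights=wgt)
    slices_having_nans = np.isnan(arr[-1, ...])
                                  ~~~^^^^^^^^^
IndexError: index -1 is out of bounds for axis 0 with size 0
```

Call:
{"op": "arm_command", "data": {
  "plan": [
    [0,0,0.08,0,0,0,1],
    [0,0,0.08,0,0,0,1],
    [0,0,0.06,0,0,0,1],
    [0,0,0.033,0,0,0,1],
    [0,0,0,0,0,0,1],
    [0,0,0,0,0,0,-1],
    [0,0,0,0,0,0,-1],
    [0,0,0,0,0,0,-1],
    [0,0,0,0,0,0,-1],
    [0,0,0,0,0,0,-1],
    [0,0,0,0,0,0,-1],
    [0,0,0,0,0,0,-1]
  ]
}}

```text
time: 13.95
ee_pos: [0.4573, -0.0101, 0.0938]
tcp_rot: [0.163, 0.987, 0.0, 0.001]
contact_force: [0.3, -0.1, 3.7]
finger_gap: 0.29
finger_force: 63.8
```

Call:
{"op": "arm_command", "data": {
  "plan": [
    [-0.0005,-0.0196,0,0,0,-0.03,-1],
    [-0.00185,-0.0392,0,0,0,-0.06,-1],
    [-0.00185,-0.0392,0,0,0,-0.06,-1],
    [-0.0005,-0.0196,0,0,0,-0.03,-1],
    [0,0,0,0,0,0,-1]
  ]
}}

```text
time: 14.45
ee_pos: [0.4509, -0.0453, 0.0938]
tcp_rot: [0.022, 1.0, -0.0, 0.001]
contact_force: [1.3, 0.7, 2.9]
finger_gap: 0.294
finger_force: 64.0
```

```bash
cat > st.py <<'E'
from h import *
s=manip.sense(); M=R.from_quat(s["tcp_rot"]).as_matrix(); v=s["ee_pos"][:2]-[.5751,-.051]
print("t",s["time"],s["ee_pos"],"toolx",np.degrees(np.arctan2(M[1,0],M[0,0]))%360,"phi",np.degrees(np.arctan2(v[1],v[0]))%360,"r",np.hypot(*v),"F tool",(s["contact_force"]@M).round(1),s["ft_torque"].round(2),"q6",s["joint_pos"][5],s["finger_gap"])
E
python3 st.py
```

```text
t 14.45 [ 0.45089315 -0.0452566   0.09376983] toolx 177.47156960169184 phi 177.35249364488487 r 0.1243395702184959 F tool [-1.3  0.7 -2.9] [-0.03 -0.35  0.04] q6 -1.740073401887362 0.2941425018860997
```

Call:
{"op": "arm_command", "data": {
  "plan": [
    [-0.0005,-0.0196,0,0,0,-0.03,-1],
    [-0.00185,-0.0392,0,0,0,-0.06,-1],
    [-0.00185,-0.0392,0,0,0,-0.06,-1],
    [-0.00185,-0.0392,0,0,0,-0.06,-1],
    [-0.00185,-0.0392,0,0,0,-0.06,-1],
    [-0.00185,-0.0392,0,0,0,-0.06,-1],
    [-0.00185,-0.0392,0,0,0,-0.06,-1],
    [-0.0005,-0.0196,0,0,0,-0.03,-1],
    [0,0,0,0,0,0,-1]
  ]
}}

```text
time: 15.35
ee_pos: [0.4737, -0.1227, 0.0936]
tcp_rot: [-0.302, 0.953, -0.0, 0.0]
contact_force: [0.5, -0.8, 5.1]
finger_gap: 0.292
finger_force: 64.2
```

```bash
python3 st.py
```

```text
t 15.35 [ 0.47370421 -0.12267431  0.09358364] toolx 215.2019016041259 phi 215.2555944000795 r 0.12417049992129885 F tool [ 0.  -1.  -5.1] [-0.04 -0.32 -0.04] q6 -2.543419638545994 0.2917041210039084
```

Call:
{"op": "arm_command", "data": {
  "plan": [
    [-0.0005,0.0196,0,0,0,0.03,-1],
    [-0.00185,0.0392,0,0,0,0.06,-1],
    [-0.00185,0.0392,0,0,0,0.06,-1],
    [-0.00185,0.0392,0,0,0,0.06,-1],
    [-0.00185,0.0392,0,0,0,0.06,-1],
    [-0.00185,0.0392,0,0,0,0.06,-1],
    [-0.00185,0.0392,0,0,0,0.06,-1],
    [-0.00185,0.0392,0,0,0,0.06,-1]
  ]
}}

```text
time: 16.15
ee_pos: [0.4516, -0.0388, 0.0939]
tcp_rot: [0.049, 0.999, -0.001, 0.001]
contact_force: [6.8, -5.0, 1.9]
finger_gap: 0.296
finger_force: 63.8
```

```bash
python3 st.py
```

```text
t 16.15 [ 0.45163181 -0.03882609  0.09389415] toolx 174.39194165615018 phi 174.36886168522054 r 0.12406690718447098 F tool [-7.3 -4.3 -1.9] [-0.76 -1.07 -0.03] q6 -1.6704188524352985 0.29646570102123065
```

Biting (≈4–5 N tangential). Continue to about 112°.

Call:
{"op": "arm_command", "data": {
  "plan": [
    [-0.00185,0.0392,0,0,0,0.06,-1],
    [-0.00185,0.0392,0,0,0,0.06,-1],
    [-0.00185,0.0392,0,0,0,0.06,-1],
    [-0.00185,0.0392,0,0,0,0.06,-1],
    [-0.00185,0.0392,0,0,0,0.06,-1],
    [-0.00185,0.0392,0,0,0,0.06,-1],
    [-0.00185,0.0392,0,0,0,0.06,-1],
    [-0.00185,0.0392,0,0,0,0.06,-1],
    [-0.00185,0.0392,0,0,0,0.06,-1],
    [-0.00185,0.0392,0,0,0,0.06,-1],
    [-0.0005,0.0196,0,0,0,0.03,-1],
    [0,0,0,0,0,0,-1]
  ]
}}

```text
time: 17.35
ee_pos: [0.5175, 0.0597, 0.0936]
tcp_rot: [0.516, 0.856, -0.0, 0.001]
contact_force: [3.5, -4.9, 2.3]
finger_gap: 0.293
finger_force: 63.8
```

```bash
python3 st.py; cat > pt.py <<'E'
from h import *
C=np.array([.5751,-.051])
for n in ("wrist","side","scene"):
    d=manip.get_image(n); save(d,"last_"+n+".png"); P=pts(d); c=P[:,:2]-C; rr=np.hypot(*c.T); a=np.degrees(np.arctan2(c[:,1],c[:,0]))
    m=(P[:,2]>.0725)&(P[:,2]<.088)&(rr>.062)&(rr<.108)
    if m.sum():
        h,e=np.histogram(a[m],36,(-180,180)); k=[(int(e[i]),int(h[i])) for i in np.argsort(-h)[:6] if h[i]]; print(n,m.sum(),k)
        for lo in (.0725,.081):
            g=m&(P[:,2]>lo)&(abs((a-e[h.argmax()]-5+180)%360-180)<25); 
            if g.sum()>10: print("  ",lo,g.sum(),np.round(P[g].mean(0),4),"circle",np.round(cv2.minEnclosingCircle((P[g,:2]*1000).astype(np.float32)),1) if 0 else cv2.minEnclosingCircle((P[g,:2]*1000).astype(np.float32)),"ang",a[g].mean())
E
python3 pt.py
```

```text
t 17.35 [0.5174773  0.05968305 0.09361839] toolx 117.84988043575927 phi 117.50193680507995 r 0.12478426768389451 F tool [-6.   0.8 -2.2] [-1.07 -0.76  0.12] q6 -0.46746183662734014 0.29332066476870633
wrist 300 [(30, 207), (40, 86), (20, 7)]
   0.0725 300 [ 6.404e-01 -2.000e-04  7.980e-02] circle ((643.652587890625, -1.7020987272262573), 14.902395248413086) ang 38.052744438312075
   0.081 151 [ 6.454e-01 -3.000e-04  8.370e-02] circle ((647.0864868164062, -2.1775286197662354), 11.435877799987793) ang 35.962961686643496
side 35 [(30, 22), (20, 8), (40, 5)]
   0.0725 35 [0.6519 0.0013 0.0802] circle ((648.6207275390625, -1.2274270057678223), 16.71826171875) ang 34.117872875924256
   0.081 22 [ 6.51e-01 -4.00e-04  8.31e-02] circle ((647.1807250976562, 0.1348295956850052), 12.741307258605957) ang 33.58652111504217
scene 64 [(20, 37), (30, 27)]
   0.0725 64 [ 0.652  -0.0081  0.0793] circle ((651.0601806640625, -8.171929359436035), 17.05585479736328) ang 29.09584909625629
   0.081 27 [ 0.6479 -0.0071  0.0839] circle ((648.642333984375, -8.189338684082031), 12.226950645446777) ang 31.07630292890163
```

Call:
{"op": "arm_command", "data": {
  "plan": [
    [-0.0005,-0.0196,0,0,0,-0.03,-1],
    [-0.00185,-0.0392,0,0,0,-0.06,-1],
    [-0.00185,-0.0392,0,0,0,-0.06,-1],
    [-0.00185,-0.0392,0,0,0,-0.06,-1],
    [-0.00185,-0.0392,0,0,0,-0.06,-1],
    [-0.00185,-0.0392,0,0,0,-0.06,-1],
    [-0.00185,-0.0392,0,0,0,-0.06,-1],
    [-0.00185,-0.0392,0,0,0,-0.06,-1],
    [-0.00185,-0.0392,0,0,0,-0.06,-1],
    [-0.00185,-0.0392,0,0,0,-0.06,-1],
    [-0.00185,-0.0392,0,0,0,-0.06,-1],
    [-0.00185,-0.0392,0,0,0,-0.06,-1],
    [-0.00185,-0.0392,0,0,0,-0.06,-1],
    [-0.00185,-0.0392,0,0,0,-0.06,-1],
    [-0.00185,-0.0392,0,0,0,-0.06,-1],
    [-0.00185,-0.0392,0,0,0,-0.06,-1],
    [-0.00185,-0.0392,0,0,0,-0.06,-1],
    [-0.00185,-0.0392,0,0,0,-0.06,-1],
    [-0.0005,-0.0196,0,0,0,-0.03,-1],
    [0,0,0,0,0,0,-1]
  ]
}}

```text
time: 19.5
ee_pos: [0.4734, -0.1225, 0.0935]
tcp_rot: [-0.302, 0.953, -0.0, -0.0]
contact_force: [-1.4, -2.3, 4.7]
finger_gap: 0.291
finger_force: 64.3
```

```bash
python3 st.py; python3 pt.py
```

```text
t 19.5 [ 0.47335892 -0.12254676  0.09350383] toolx 215.17165568546065 phi 215.11580410879094 r 0.12437920475976096 F tool [ 2.5 -1.1 -4.7] [-0.   -0.12 -0.08] q6 -2.5426740424400416 0.29146440450806477
side 81 [(30, 55), (40, 17), (20, 9)]
   0.0725 81 [0.6456 0.001  0.0791] circle ((646.2974853515625, 0.09759589284658432), 17.56873893737793) ang 36.41117196572741
   0.081 39 [ 0.6472 -0.0026  0.0832] circle ((647.2987060546875, -3.4466052055358887), 12.163155555725098) ang 33.91988171145111
scene 64 [(20, 34), (30, 30)]
   0.0725 64 [ 0.6513 -0.0076  0.0792] circle ((649.2118530273438, -6.819392204284668), 18.08104133605957) ang 29.62625128173602
   0.081 27 [ 0.6495 -0.0064  0.0833] circle ((646.8999633789062, -7.260601043701172), 12.712328910827637) ang 30.93564148541842
```

Call:
{"op": "arm_command", "data": {
  "plan": [
    [-0.0005,0.0196,0,0,0,0.03,-1],
    [-0.00185,0.0392,0,0,0,0.06,-1],
    [-0.00185,0.0392,0,0,0,0.06,-1],
    [-0.00185,0.0392,0,0,0,0.06,-1],
    [-0.00185,0.0392,0,0,0,0.06,-1],
    [-0.00185,0.0392,0,0,0,0.06,-1],
    [-0.00185,0.0392,0,0,0,0.06,-1],
    [-0.00185,0.0392,0,0,0,0.06,-1],
    [-0.00185,0.0392,0,0,0,0.06,-1],
    [-0.00185,0.0392,0,0,0,0.06,-1],
    [-0.00185,0.0392,0,0,0,0.06,-1],
    [-0.00185,0.0392,0,0,0,0.06,-1],
    [-0.00185,0.0392,0,0,0,0.06,-1],
    [-0.00185,0.0392,0,0,0,0.06,-1],
    [-0.00185,0.0392,0,0,0,0.06,-1],
    [-0.00185,0.0392,0,0,0,0.06,-1],
    [-0.0005,0.0196,0,0,0,0.03,-1],
    [0,0,0,0,0,0,-1]
  ]
}}

```text
time: 21.45
ee_pos: [0.4979, 0.0467, 0.0937]
tcp_rot: [0.433, 0.901, -0.001, 0.001]
contact_force: [2.8, -6.2, 1.6]
finger_gap: 0.291
finger_force: 63.9
```

```bash
python3 st.py; python3 pt.py; python3 - <<'E'
from h import *
C=np.array([.5751,-.051])
for n in ("wrist","scene","side"):
    d=manip.get_image(n); P=pts(d); c=P[:,:2]-C; rr=np.hypot(*c.T); a=np.degrees(np.arctan2(c[:,1],c[:,0]))
    for nm,lo,hi,r0,r1 in (("lens",.2,.25,.04,.125),("col",.32,.425,.175,.26),("post",.12,.147,.15,.18)):
        m=(P[:,2]>lo)&(P[:,2]<hi)&(rr>r0)&(rr<r1)&((abs(a+45)<30) if nm!="post" else (abs(a-93)<12))
        if m.sum()>10: print(n,nm,m.sum(),P[m].mean(0).round(4),np.percentile(P[m],[1,99],axis=0).round(4).tolist(),a[m].mean())
A=cv2.resize(cv2.imread("pics/last_wrist.png"),(480,300)); B=cv2.resize(cv2.imread("pics/last_side.png")[100:290,220:400],(318,300)); D=cv2.resize(cv2.imread("pics/last_scene.png")[140:320,220:430],(350,300))
o=np.zeros((600,800,3),np.uint8); o[:300,:480]=A;o[:300,482:]=B;o[300:,:350]=D; cv2.imwrite("pics/m7.png",o)
E
```

```text
t 21.45 [0.4978725  0.04673255 0.09367806] toolx 128.62889425614202 phi 128.31551868009666 r 0.12456218487837027 F tool [-6.7 -1.7 -1.6] [-1.06 -0.74  0.02] q6 -0.6807918419305924 0.29103580617421115
side 40 [(-30, 35), (-40, 3), (-20, 2)]
   0.0725 40 [ 0.6501 -0.0861  0.0801] circle ((651.4630126953125, -85.79869079589844), 12.580999374389648) ang -25.066813423896285
   0.081 20 [ 0.6502 -0.0889  0.0838] circle ((648.9114990234375, -88.14598846435547), 10.839533805847168) ang -26.729397541155258
scene 68 [(-40, 35), (-30, 28), (-50, 3), (20, 1), (80, 1)]
   0.0725 66 [ 0.6526 -0.0974  0.08  ] circle ((649.925048828125, -96.53182220458984), 16.85126495361328) ang -30.893095813293794
   0.081 33 [ 0.6499 -0.0971  0.0837] circle ((648.7557983398438, -96.43363952636719), 12.671045303344727) ang -31.623062878165854
wrist post 3753 [0.5626 0.1123 0.1368] [[0.5572, 0.1031, 0.1205], [0.5754, 0.1217, 0.1438]] 94.37429436173248
scene lens 25 [ 0.658  -0.1011  0.2312] [[0.6532, -0.1063, 0.2166], [0.6621, -0.0931, 0.2495]] -31.108130538974677
scene col 1349 [ 0.7382 -0.1989  0.3879] [[0.6753, -0.2386, 0.322], [0.7621, -0.1467, 0.4244]] -41.99858532611492
scene post 49 [0.5723 0.1097 0.1361] [[0.5613, 0.1022, 0.1211], [0.5807, 0.1209, 0.1464]] 91.01253136953612
side col 541 [ 0.7215 -0.1804  0.406 ] [[0.6677, -0.2312, 0.341], [0.7584, -0.1404, 0.4233]] -41.23999971002266
side post 87 [0.5661 0.1195 0.1358] [[0.5583, 0.1084, 0.1223], [0.5762, 0.1269, 0.1443]] 93.02723436577602
```

View pics/m7.png

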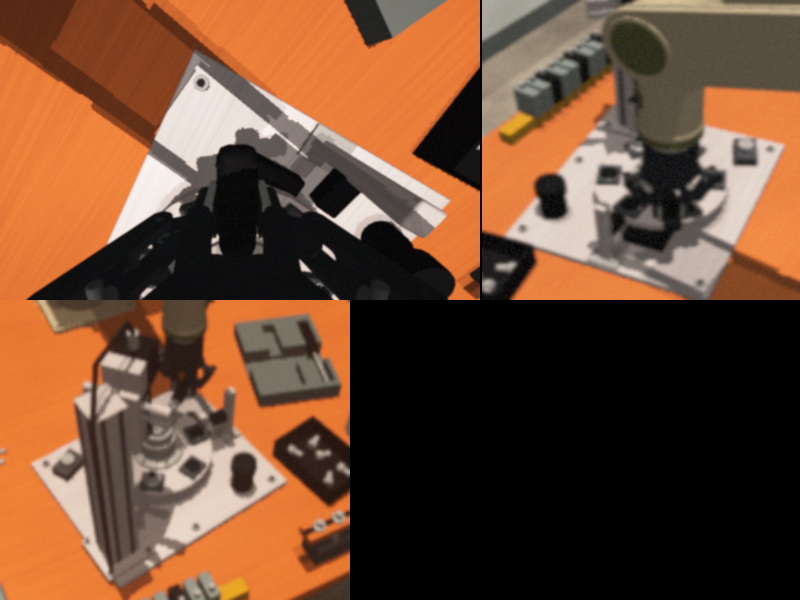

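Call:
{"op": "arm_command", "data": {
  "plan": [
    [-0.0005,0.0196,0,0,0,0.03,-1],
    [-0.00185,0.0392,0,0,0,0.06,-1],
    [-0.0005,0.0196,0,0,0,0.03,-1],
    [0,0,0,0,0,0,-1]
  ]
}}

```text
time: 22.15
ee_pos: [0.5174, 0.0596, 0.0937]
tcp_rot: [0.516, 0.856, -0.0, 0.001]
contact_force: [3.7, -6.8, 2.4]
finger_gap: 0.288
finger_force: 64.0
```

```bash
python3 st.py; python3 pt.py; python3 - <<'E'
from h import *
C=np.array([.5751,-.051])
for n in ("scene","side"):
    d=manip.get_image(n); P=pts(d); c=P[:,:2]-C; rr=np.hypot(*c.T); a=np.degrees(np.arctan2(c[:,1],c[:,0]))
    for nm,lo,hi,r0,r1 in (("col",.416,.428,.175,.27),("lens",.19,.26,.03,.13),("disc",.051,.059,0.03,.12),("boss",.096,.104,.0,.045)):
        m=(P[:,2]>lo)&(P[:,2]<hi)&(rr>r0)&(rr<r1)&((abs(a+45)<30) | (nm in("disc","boss")))
        if m.sum()>10:
            X=(P[m,:2]*1000).astype(np.float32); print(n,nm,m.sum(),P[m].mean(0).round(4),cv2.minAreaRect(X),cv2.minEnclosingCircle(X))
r=manip.outline_of(d,"station")
E
```

```text
t 22.15 [0.51741213 0.05956466 0.09367563] toolx 117.82951618853492 phi 117.55360856089783 r 0.12470939889365362 F tool [-7.8  0.1 -2.4] [-1.11 -0.6   0.16] q6 -0.46721840130380027 0.2884060028298879
scene 72 [(-50, 34), (-40, 32), (-60, 4), (0, 1), (70, 1)]
   0.0725 70 [ 0.6436 -0.1099  0.08  ] circle ((642.31884765625, -109.26847839355469), 17.566591262817383) ang -40.66352294426686
   0.081 35 [ 0.6417 -0.1088  0.084 ] circle ((641.67138671875, -109.67478942871094), 12.944278717041016) ang -40.97477278060361
scene col 446 [ 0.7324 -0.2053  0.4221] ((733.8123779296875, -206.0807342529297), (73.94102478027344, 66.91178894042969), 3.909614324569702) ((733.7587890625, -208.1402130126953), 46.09318542480469)
scene lens 26 [ 0.6585 -0.1015  0.2326] ((656.939697265625, -99.51752471923828), (3.7474730014801025, 19.734657287597656), 31.33690643310547) ((656.9976806640625, -99.4822998046875), 10.031338691711426)
scene disc 655 [ 0.6214 -0.0266  0.0553] ((613.9049682617188, -32.92182159423828), (136.9857177734375, 211.36761474609375), 21.775360107421875) ((583.47900390625, -47.337013244628906), 109.3026123046875)
scene boss 64 [ 0.6011 -0.0559  0.1007] ((598.0880737304688, -53.02006149291992), (66.77735137939453, 29.570405960083008), 86.16793060302734) ((588.1666259765625, -52.35551071166992), 33.737979888916016)
side col 245 [ 0.7276 -0.1962  0.4211] ((731.3402099609375, -202.1829376220703), (68.5055923461914, 68.53231048583984), 5.977558612823486) ((730.79541015625, -205.66888427734375), 44.310733795166016)
side disc 778 [ 0.5467 -0.039   0.055 ] ((570.727783203125, -42.51991271972656), (217.5812225341797, 208.41578674316406), 39.13164520263672) ((576.232666015625, -46.64340591430664), 111.43978118896484)
```

Call:
{"op": "arm_command", "data": {
  "plan": [
    [-0.0005,0.0196,0,0,0,0.03,-1],
    [0,0,0,0,0,0,-1],
    [0,0,0,0,0,0,1],
    [0,0,0,0,0,0,1],
    [0,0,0,0,0,0,1],
    [0,0,0,0,0,0,1],
    [0,0,0,0,0,0,1],
    [0,0,0,0,0,0,1],
    [0,0,-0.1,0,0,0,1],
    [0,0,-0.15,0,0,0,1],
    [0,0,-0.15,0,0,0,1],
    [0,0,-0.15,0,0,0,1],
    [0,0,-0.05,0,0,0,1],
    [0,0,0,0,0,0,1]
  ]
}}

```text
time: 23.85
ee_pos: [0.5234, 0.0627, 0.2769]
tcp_rot: [0.535, 0.845, 0.002, 0.003]
contact_force: [1.2, 0.2, -0.3]
finger_gap: 1.001
finger_force: 0.0
```

Call:
{"op": "arm_command", "data": {
  "plan": [
    [0,0,0,0,0,-0.074,1],
    [0,0,0,0,0,-0.074,1],
    [0,0,0,0,0,-0.074,1],
    [-0.133,-0.067,0,0,0,0,1],
    [-0.133,-0.067,0,0,0,0,1],
    [0,0,0,0,-0.07,0,1],
    [0,0,0,0,-0.07,0,1],
    [0,0,0,0,-0.07,0,1],
    [0,0,0,0,-0.07,0,1],
    [0,0,0,0,-0.07,0,1],
    [0,0,0,0,-0.07,0,1],
    [0,0,0,0,0,0,1],
    [0,0,0,0,0,0,1]
  ]
}}

```text
time: 25.15
ee_pos: [0.5492, -0.0214, 0.2709]
tcp_rot: [0.358, 0.876, -0.123, 0.297]
contact_force: [-0.8, -0.6, -0.4]
finger_gap: 1.001
finger_force: 0.0
```

```bash
python3 st.py; python3 - <<'E'
from h import *
d=manip.get_image("wrist"); save(d,"w8.png"); np.savez("w8.npz",z=d["z_map"],T=d["world_from_camera"],c=[d["cx"],d["cy"]])
print(np.round(d["world_from_camera"],3).tolist())
C=np.array([.5751,-.051]); P=pts(d); c=P[:,:2]-C; rr=np.hypot(*c.T); a=np.degrees(np.arctan2(c[:,1],c[:,0]))
for nm,lo,hi,r0,r1 in (("lens",.2,.25,.04,.13),("part",.0805,.088,.062,.108),("partall",.0725,.088,.062,.108),("col",.1,.19,.17,.25)):
    m=(P[:,2]>lo)&(P[:,2]<hi)&(rr>r0)&(rr<r1)&(abs(a+45)<30)
    if m.sum()>10: X=(P[m,:2]*1000).astype(np.float32); print(nm,m.sum(),P[m].mean(0).round(4),cv2.minEnclosingCircle(X),a[m].mean(),circ(P[m]) )
E
```

```text
t 25.15 [ 0.54919507 -0.0213655   0.27090373] toolx 135.60520186485493 phi 131.15826424527646 r 0.039360753625705173 F tool [ 0.4 -0.9  0.3] [0.18 0.17 0.04] q6 -0.44325077903451027 1.0008240068531202
[[0.701, 0.414, 0.58, 0.444], [0.713, -0.405, -0.573, 0.08], [-0.002, 0.816, -0.579, 0.339], [0.0, 0.0, 0.0, 1.0]]
lens 1757 [ 0.6204 -0.0975  0.2335] ((633.9788208007812, -111.29500579833984), 26.2955265045166) -45.76346699006191 [ 0.63502774 -0.11250005  0.02576197]
part 200 [ 0.6345 -0.1102  0.0838] ((635.8610229492188, -110.7486801147461), 12.732693672180176) -44.87005915678139 [ 0.63495098 -0.11072251  0.00852365]
partall 305 [ 0.6343 -0.1098  0.0809] ((635.3411865234375, -110.70472717285156), 17.42505645751953) -44.81898505019207 [ 0.63534508 -0.11088751  0.01027713]
col 1599 [ 0.7112 -0.1879  0.1294] ((724.712646484375, -203.6015167236328), 41.13988494873047) -45.15362992518905 [ 0.72844288 -0.20658317  0.03609621]
```

View pics/w8.png

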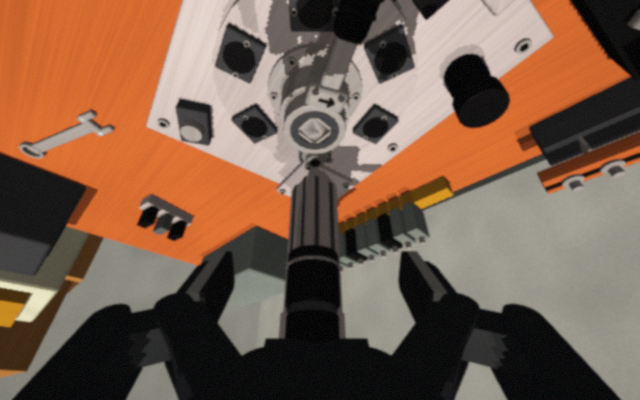

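Call:
{"op": "arm_command", "data": {
  "plan": [
    [0,0,0,0,0.07,0,1],
    [0,0,0,0,0.07,0,1],
    [0,0,0,0,0.07,0,1],
    [0,0,0,0,0.07,0,1],
    [0,0,0,0,0.07,0,1],
    [0,0,0,0,0.07,0,1],
    [0.133,0.067,0,0,0,0,1],
    [0.133,0.067,0,0,0,0,1],
    [0,0,0,0,0,0.074,1],
    [0,0,0,0,0,0.074,1],
    [0,0,0,0,0,0.074,1],
    [0,0,0.05,0,0,0,1],
    [0,0,0.12,0,0,0,1],
    [0,0,0.13,0,0,0,1],
    [0,0,0.1,0,0,0,1],
    [0,0,0,0,0,0,1],
    [0,0,0,0,0,0,1]
  ]
}}

```text
time: 26.9
ee_pos: [0.5217, 0.0622, 0.1531]
tcp_rot: [0.534, 0.845, -0.0, -0.001]
contact_force: [-0.2, -0.3, 0.2]
finger_gap: 0.999
finger_force: 0.0
```

```bash
python3 st.py; python3 - <<'E'
from h import *
d=manip.get_image("wrist"); r=manip.outline_of(d,"grip")
s=manip.sense(); M=R.from_quat(s["tcp_rot"]).as_matrix()
for x in r[:1]:
    W=pts(d,x["mask"]); W=W[(W[:,2]>.115)&(W[:,2]<.127)]; q=(W-s["ee_pos"])@M; print(x["p"],len(W),np.percentile(q,[1,50,99],axis=0).round(4).tolist(),np.degrees(np.arctan(np.polyfit(q[:,0],q[:,1],1)[0])))
E
```

```text
t 26.9 [0.52168553 0.06221832 0.15309243] toolx 115.44922122524387 phi 115.25713625077101 r 0.1251858346348646 F tool [-0.2 -0.3 -0.2] [ 0.05 -0.01  0.  ] q6 -0.4237403964675931 0.9989242660834331
0.58 3896 [[-0.0377, -0.0219, 0.0331], [0.0043, -0.0088, 0.0348], [0.0379, 0.004, 0.0401]] -2.845799985688709
```

Call:
{"op": "arm_command", "data": {
  "plan": [
    [-0.0007,-0.0247,0,0,0,-0.038,1],
    [0,0,0.08,0,0,0,1],
    [0,0,0.08,0,0,0,1],
    [0,0,0.038,0,0,0,1],
    [0,0,0,0,0,0,1],
    [0,0,0,0,0,0,-1],
    [0,0,0,0,0,0,-1],
    [0,0,0,0,0,0,-1],
    [0,0,0,0,0,0,-1],
    [0,0,0,0,0,0,-1],
    [0,0,0,0,0,0,-1],
    [0,0,0,0,0,0,-1]
  ]
}}

```text
time: 28.2
ee_pos: [0.5156, 0.0593, 0.0945]
tcp_rot: [0.509, 0.861, 0.0, 0.0]
contact_force: [-0.5, -0.3, 5.5]
finger_gap: 0.293
finger_force: 63.7
```

```bash
python3 st.py
```

```text
t 28.2 [0.51557408 0.05931865 0.09449381] toolx 118.80401272290932 phi 118.35048373483599 r 0.12535365446561117 F tool [-0.  -0.5 -5.5] [-0.12  0.03  0.02] q6 -0.48698312544046024 0.29330055885014483
```

Call:
{"op": "arm_command", "data": {
  "plan": [
    [-0.0003,0.0154,0,0,0,0.0235,-1],
    [-0.0003,0.0153,0,0,0,0.0235,-1],
    [0,0,0,0,0,0,-1],
    [0,0,0,0,0,0,-1]
  ]
}}

```text
time: 28.6
ee_pos: [0.5238, 0.0634, 0.0944]
tcp_rot: [0.54, 0.841, 0.0, 0.0]
contact_force: [-1.0, 0.0, 5.2]
finger_gap: 0.292
finger_force: 63.9
```

```bash
python3 st.py
```

```text
t 28.6 [0.52381128 0.06343687 0.0943974 ] toolx 114.57422904817118 phi 114.1411345560757 r 0.12540466425830699 F tool [ 0.4 -0.9 -5.2] [-0.22  0.05 -0.  ] q6 -0.40543363843503566 0.29165771018313513
```

```bash
python3 pt.py | grep -A2 scene
```

```text
scene 62 [(-50, 43), (-60, 13), (-40, 6)]
   0.0725 62 [ 0.637  -0.1158  0.0807] circle ((637.25732421875, -114.07318878173828), 16.298635482788086) ang -46.23534977213488
   0.081 36 [ 0.6342 -0.1163  0.084 ] circle ((633.9390258789062, -115.56971740722656), 13.210321426391602) ang -47.871159991761814
```

Call:
{"op": "arm_command", "data": {
  "plan": [
    [0,0,0,0,0,0,1],
    [0,0,0,0,0,0,1],
    [0,0,0,0,0,0,1],
    [0,0,0,0,0,0,1],
    [0,0,0,0,0,0,1],
    [0,0,0,0,0,0,1],
    [0,0,-0.1,0,0,0,1],
    [0,0,-0.15,0,0,0,1],
    [0,0,-0.15,0,0,0,1],
    [0,0,-0.15,0,0,0,1],
    [0,0,-0.05,0,0,0,1]
  ]
}}

```text
time: 29.85
ee_pos: [0.5255, 0.0635, 0.2801]
tcp_rot: [0.54, 0.841, 0.002, 0.004]
contact_force: [0.6, 0.1, -0.2]
finger_gap: 1.001
finger_force: 0.0
```

Call:
{"op": "arm_command", "data": {
  "plan": [
    [0,0,0,0,0,-0.074,1],
    [0,0,0,0,0,-0.074,1],
    [0,0,0,0,0,-0.082,1],
    [-0.133,-0.067,0,0,0,0,1],
    [-0.133,-0.067,0,0,0,0,1],
    [0,0,0,0,-0.07,0,1],
    [0,0,0,0,-0.07,0,1],
    [0,0,0,0,-0.07,0,1],
    [0,0,0,0,-0.07,0,1],
    [0,0,0,0,-0.07,0,1],
    [0,0,0,0,-0.07,0,1],
    [0,0,0,0,0,0,1],
    [0,0,0,0,0,0,1]
  ]
}}

```text
time: 31.15
ee_pos: [0.5513, -0.0205, 0.2731]
tcp_rot: [0.359, 0.876, -0.123, 0.298]
contact_force: [0.0, -0.2, 0.3]
finger_gap: 1.001
finger_force: 0.0
```

```bash
cat > look.py <<'E'
from h import *
C=np.array([.5751,-.051])
for k in range(2):
    d=manip.get_image("wrist"); save(d,"w9.png"); P=pts(d); c=P[:,:2]-C; rr=np.hypot(*c.T); a=np.degrees(np.arctan2(c[:,1],c[:,0]))
    for nm,lo,hi,r0,r1 in (("lens",.2,.25,.04,.13),("part",.0805,.088,.062,.108),("partall",.0725,.088,.062,.108)):
        m=(P[:,2]>lo)&(P[:,2]<hi)&(rr>r0)&(rr<r1)&(abs(a+45)<30)
        X=(P[m,:2]*1000).astype(np.float32); cc=np.array(cv2.minEnclosingCircle(X)[0])/1000; f=circ(P[m]); A=lambda p:np.degrees(np.arctan2(p[1]-C[1],p[0]-C[0])).round(2)
        print(nm,m.sum(),cc.round(4),A(cc),f.round(4),A(f))
W=P[(P[:,2]>.117)&(P[:,2]<.126)]; c=W[:,:2]-C; r=np.hypot(*c.T); g=(r>.09)&(r<.16); print("handle",g.sum(),np.degrees(np.arctan2(c[g,1],c[g,0])).mean(), "ring z",np.median(P[(rr<.03)&(rr>.02)&(P[:,2]>.09)&(P[:,2]<.15),2]))
# roll check: column edges
E
python3 look.py; python3 st.py
```

```text
lens 1739 [ 0.6336 -0.1112] -45.84 [ 0.635  -0.1125  0.0258] -45.73
part 205 [ 0.6316 -0.1146] -48.38 [ 0.6311 -0.1139  0.0086] -48.29
partall 319 [ 0.6321 -0.1149] -48.26 [ 0.6313 -0.1142  0.0104] -48.37
lens 1743 [ 0.6318 -0.1083] -45.32 [ 0.6349 -0.1124  0.0257] -45.75
part 210 [ 0.632 -0.115] -48.36 [ 0.6311 -0.1138  0.0086] -48.25
partall 326 [ 0.6321 -0.1151] -48.36 [ 0.6314 -0.1141  0.0104] -48.27
handle 1225 115.47216067817534 ring z 0.12287943238168308
t 31.25 [ 0.55231586 -0.0214621   0.27474569] toolx 135.20819078674228 phi 127.64489940018768 r 0.03730422094924532 F tool [-0.1 -0.5  0.1] [ 0.16  0.23 -0.05] q6 -0.43980180577271205 1.002372696622239
```

Call:
{"op": "arm_command", "data": {
  "plan": [
    [0,0,0,0,0.07,0,1],
    [0,0,0,0,0.07,0,1],
    [0,0,0,0,0.07,0,1],
    [0,0,0,0,0.07,0,1],
    [0,0,0,0,0.07,0,1],
    [0,0,0,0,0.07,0,1],
    [0.133,0.067,0,0,0,0,1],
    [0.133,0.067,0,0,0,0,1],
    [0,0,0,0,0,0.074,1],
    [0,0,0,0,0,0.074,1],
    [0,0,0,0,0,0.072,1],
    [0,-0.006,0.1,0,0,0,1],
    [0,0,0.15,0,0,0,1],
    [0,0,0.15,0,0,0,1],
    [0,0,0.13,0,0,0,1],
    [0,0,0.067,0,0,0,1],
    [0,0,0,0,0,0,1]
  ]
}}

```text
time: 32.95
ee_pos: [0.5201, 0.0618, 0.0916]
tcp_rot: [0.534, 0.845, -0.001, -0.003]
contact_force: [0.0, 0.0, 0.1]
finger_gap: 0.998
finger_force: 0.0
```

Call:
{"op": "arm_command", "data": {
  "plan": [
    [0,0,0,0,0,0,-1],
    [0,0,0,0,0,0,-1],
    [0,0,0,0,0,0,-1],
    [0,0,0,0,0,0,-1],
    [0,0,0,0,0,0,-1],
    [0,0,0,0,0,0,-1],
    [0,0,0.005,0,0,0,-1],
    [0,0,0.005,0,0,0,-1],
    [0,0,0,0,0,0,-1]
  ]
}}

```text
time: 33.85
ee_pos: [0.5226, 0.0629, 0.0934]
tcp_rot: [0.534, 0.846, 0.001, 0.001]
contact_force: [-4.6, 0.7, 11.1]
finger_gap: 0.292
finger_force: 64.9
```

```bash
python3 st.py; for i in 1 2 ; do python3 pt.py | grep -A2 scene; done
```

```text
t 33.85 [0.5225754  0.06294918 0.09344988] toolx 115.48057791773451 phi 114.74722490490201 r 0.1254721107159938 F tool [  2.6  -3.8 -11.1] [-0.34  0.33 -0.25] q6 -0.4224424873746708 0.2920047122872827
scene 66 [(-50, 43), (-60, 15), (-40, 8)]
   0.0725 66 [ 0.6375 -0.1153  0.0803] circle ((636.420654296875, -114.39512634277344), 17.054445266723633) ang -45.85245479596907
   0.081 34 [ 0.6348 -0.1157  0.084 ] circle ((634.6663818359375, -115.16616821289062), 12.828553199768066) ang -47.340067344497605
scene 63 [(-50, 44), (-60, 14), (-40, 5)]
   0.0725 63 [ 0.638  -0.1165  0.0804] circle ((636.6866455078125, -117.81791687011719), 15.817400932312012) ang -46.17925041766778
   0.081 36 [ 0.6344 -0.1164  0.0837] circle ((636.8914184570312, -114.1537857055664), 14.196295738220215) ang -47.8290506202418
```

Call:
{"op": "arm_command", "data": {
  "plan": [
    [0,0,0.005,0,0,0,-1],
    [0,0,0.005,0,0,0,-1],
    [0,-0.0065,0,0,0,-0.01,-1],
    [0,-0.0065,0,0,0,-0.01,-1],
    [0,-0.0065,0,0,0,-0.01,-1],
    [0,-0.0065,0,0,0,-0.01,-1]
  ]
}}

```text
time: 34.75
ee_pos: [0.5161, 0.0595, 0.0905]
tcp_rot: [0.507, 0.862, 0.001, 0.001]
contact_force: [-0.8, 3.1, 8.6]
finger_gap: 0.293
finger_force: 64.6
```

```bash
python3 st.py; for i in 1 2 ; do python3 pt.py | grep -A2 scene; done
```

```text
t 34.75 [0.51605383 0.05953158 0.09047004] toolx 119.11913468585891 phi 118.11121116072393 r 0.12531432681545085 F tool [ 3.1  0.8 -8.6] [-0.16 -0.26 -0.23] q6 -0.4925391620804543 0.29299707418300885
scene 60 [(-50, 42), (-60, 13), (-40, 5)]
   0.0725 60 [ 0.638  -0.1167  0.0809] circle ((635.8907470703125, -116.50149536132812), 16.589311599731445) ang -46.27755740285297
   0.081 36 [ 0.6357 -0.1172  0.0842] circle ((636.5997924804688, -117.04772186279297), 13.611713409423828) ang -47.57430376228631
scene 68 [(-50, 43), (-60, 15), (-40, 7), (10, 1), (60, 1), (110, 1)]
   0.0725 65 [ 0.6376 -0.1157  0.0803] circle ((637.5640869140625, -115.09192657470703), 16.39912986755371) ang -45.97393714019094
   0.081 34 [ 0.634  -0.1161  0.0843] circle ((634.9341430664062, -113.77721405029297), 13.692344665527344) ang -47.91580889209826
```

Call:
{"op": "arm_command", "data": {
  "plan": [
    [0,0,0.006,0,0,0,-1],
    [0,0,0.006,0,0,0,-1],
    [0,0,0.004,0,0,0,-1]
  ]
}}

```text
time: 35.35
ee_pos: [0.5158, 0.0597, 0.0856]
tcp_rot: [0.507, 0.862, 0.001, 0.001]
contact_force: [-4.5, 2.1, 11.5]
finger_gap: 0.292
finger_force: 65.3
```

```bash
python3 st.py
```

```text
t 35.35 [0.51580104 0.05970095 0.08557734] toolx 119.08185110887628 phi 118.1765302224453 r 0.12558290891607513 F tool [  4.   -2.9 -11.5] [-0.12  0.09 -0.26] q6 -0.4918283199049228 0.292013301905497
```

Call:
{"op": "arm_command", "data": {
  "plan": [
    [0,0,-0.028,0,0,0,-1],
    [0,0,0,0,0,0,1],
    [0,0,0,0,0,0,1],
    [0,0,0,0,0,0,1],
    [0,0,0,0,0,0,1],
    [0,0,0,0,0,0,1],
    [-0.067,0,-0.025,0,0,0,1],
    [-0.1,0,0,0,0,0,1],
    [-0.1,0,0,0,0,0,1],
    [0,0,0,0,0,0,1],
    [0,0,0,0,0,0,-1],
    [0,0,0,0,0,0,-1],
    [0,0,0,0,0,0,-1],
    [0,0,0,0,0,0,-1],
    [0,0,0,0,0,0,-1]
  ]
}}

```text
time: 36.85
ee_pos: [0.5533, -0.0101, 0.1001]
tcp_rot: [0.507, 0.862, 0.0, -0.0]
contact_force: [-2.6, 1.7, 3.2]
finger_gap: 0.402
finger_force: 59.9
```

```bash
python3 st.py;  python3 pt.py | grep -A2 scene
```

```text
t 36.85 [ 0.55333047 -0.01014465  0.10006221] toolx 119.11746962224693 phi 118.05065328838329 r 0.0462933226755714 F tool [ 2.7 -1.5 -3.2] [0.26 0.5  0.03] q6 -0.6195209894982332 0.4024415721016603
scene 68 [(-50, 43), (-60, 15), (-40, 8), (-10, 1), (70, 1)]
   0.0725 66 [ 0.6377 -0.1157  0.0801] circle ((636.647705078125, -114.60661315917969), 17.4472599029541) ang -45.927750730002124
   0.081 33 [ 0.6339 -0.1159  0.0837] circle ((634.6590576171875, -115.34918212890625), 12.167112350463867) ang -47.85269747579206
```

Call:
{"op": "arm_command", "data": {
  "plan": [
    [0,0,0.005,0,0,0,-1],
    [0,0,0.005,0,0,0,-1],
    [0,0,0,0,0,0,-1]
  ]
}}

```text
time: 37.3
ee_pos: [0.5535, -0.01, 0.0998]
tcp_rot: [0.507, 0.862, 0.0, -0.0]
contact_force: [-18.7, 6.5, 27.0]
finger_gap: 0.403
finger_force: 62.9
```

```bash
python3 st.py
```

```text
t 37.3 [ 0.55347607 -0.01004125  0.09981403] toolx 119.09891323832458 phi 117.83154802014465 r 0.04631645243403292 F tool [ 14.8 -13.1 -27. ] [ 0.67  2.84 -0.14] q6 -0.6194141352430014 0.40349423188219535
```

Call:
{"op": "arm_command", "data": {
  "plan": [
    [0,0,0.002,0,0,0,-1],
    [0,-0.0024,0,0,0,-0.01,-1],
    [0,-0.0024,0,0,0,-0.01,-1],
    [0,-0.0024,0,0,0,-0.01,-1],
    [0,-0.0024,0,0,0,-0.01,-1]
  ]
}}

```text
time: 37.8
ee_pos: [0.5521, -0.0108, 0.0997]
tcp_rot: [0.479, 0.878, 0.001, 0.0]
contact_force: [-13.5, 10.1, 27.3]
finger_gap: 0.405
finger_force: 62.8
```

```bash
python3 st.py; for i in 1 2 ; do python3 pt.py | grep -A2 scene; done
```

```text
t 37.8 [ 0.55208642 -0.01083515  0.09974292] toolx 122.70387346234082 phi 119.81176650880892 r 0.04629082443334429 F tool [ 15.8  -5.8 -27.3] [ 1.3   2.11 -0.67] q6 -0.6855445252702482 0.40496132047657407
scene 64 [(-50, 43), (-60, 14), (-40, 6), (60, 1)]
   0.0725 63 [ 0.6374 -0.1158  0.0805] circle ((638.4210815429688, -114.63927459716797), 15.29667854309082) ang -46.09295673057514
   0.081 30 [ 0.6332 -0.1158  0.0843] circle ((634.4544067382812, -115.5597915649414), 11.991639137268066) ang -48.1595669811975
scene 64 [(-50, 42), (-60, 15), (-40, 6), (70, 1)]
   0.0725 63 [ 0.6378 -0.1157  0.08  ] circle ((637.774658203125, -115.70330047607422), 16.805767059326172) ang -45.90525218480179
   0.081 31 [ 0.6339 -0.1163  0.0837] circle ((633.4334106445312, -114.62506866455078), 12.414831161499023) ang -48.06903855509554
```

Call:
{"op": "arm_command", "data": {
  "plan": [
    [0,0,0.003,0,0,0,-1],
    [0,-0.0024,0,0,0,-0.01,-1],
    [0,-0.0024,0,0,0,-0.01,-1],
    [0,-0.0024,0,0,0,-0.01,-1],
    [0,-0.0024,0,0,0,-0.01,-1],
    [0,-0.0024,0,0,0,-0.01,-1],
    [0,-0.0024,0,0,0,-0.01,-1]
  ]
}}

```text
time: 38.8
ee_pos: [0.5487, -0.0127, 0.0997]
tcp_rot: [0.437, 0.899, 0.002, 0.001]
contact_force: [-16.9, 12.2, 33.8]
finger_gap: 0.41
finger_force: 63.6
```

```bash
python3 st.py; for i in 1 2 ; do python3 pt.py | grep -A2 scene; done
```

```text
t 38.8 [ 0.54870223 -0.01273076  0.09969673] toolx 128.11101809734154 phi 124.59754881110507 r 0.04649061138477532 F tool [ 20.   -5.6 -33.8] [ 1.66  2.67 -0.81] q6 -0.7848871659715451 0.40956510593030326
scene 67 [(-50, 39), (-40, 18), (-60, 10)]
   0.0725 67 [ 0.6407 -0.1139  0.0802] circle ((639.1534423828125, -113.18475341796875), 16.766138076782227) ang -43.798484311627874
   0.081 37 [ 0.6385 -0.1134  0.0842] circle ((637.5225219726562, -112.32145690917969), 11.991540908813477) ang -44.51469752017968
scene 68 [(-50, 41), (-40, 14), (-60, 12), (20, 1)]
   0.0725 67 [ 0.6394 -0.1148  0.0797] circle ((638.8952026367188, -113.910888671875), 16.805192947387695) ang -44.7344409009668
   0.081 32 [ 0.6379 -0.1132  0.0834] circle ((636.677978515625, -112.66751861572266), 12.487713813781738) ang -44.736515571219996
```

Call:
{"op": "arm_command", "data": {
  "plan": [
    [0,0,-0.008,0,0,0,-1],
    [0,0,-0.006,0,0,0,-1],
    [0,0,0,0,0,0,1],
    [0,0,0,0,0,0,1],
    [0,0,0,0,0,0,1],
    [0,0,0,0,0,0,1],
    [0,0,0,0,0,0,1],
    [0,0,-0.1,0,0,0,1],
    [0,0,-0.15,0,0,0,1],
    [0,0,-0.15,0,0,0,1],
    [0,0,-0.15,0,0,0,1],
    [-0.02,-0.017,-0.02,0,0,-0.076,1],
    [0,0,0,0,-0.07,0,1],
    [0,0,0,0,-0.07,0,1],
    [0,0,0,0,-0.07,0,1],
    [0,0,0,0,-0.07,0,1],
    [0,0,0,0,-0.07,0,1],
    [0,0,0,0,-0.07,0,1],
    [0,0,0,0,0,0,1],
    [0,0,0,0,0,0,1]
  ]
}}

```text
time: 41.1
ee_pos: [0.547, -0.0219, 0.2703]
tcp_rot: [0.362, 0.875, -0.124, 0.298]
contact_force: [0.8, -0.0, 0.7]
finger_gap: 0.999
finger_force: 0.0
```

```bash
python3 look.py; python3 st.py
```

```text
lens 1758 [ 0.6338 -0.1115] -45.89 [ 0.635  -0.1125  0.0257] -45.74
part 207 [ 0.6347 -0.1118] -45.57 [ 0.6342 -0.1113  0.0087] -45.59
partall 296 [ 0.6348 -0.1121] -45.63 [ 0.6345 -0.1118  0.0103] -45.68
lens 1740 [ 0.633  -0.1105] -45.78 [ 0.635  -0.1125  0.0258] -45.74
part 209 [ 0.6347 -0.1114] -45.42 [ 0.634  -0.1116  0.0087] -45.82
partall 299 [ 0.6347 -0.1118] -45.58 [ 0.6346 -0.1119  0.0103] -45.69
handle 1144 128.1547211574168 ring z 0.12264911424904293
t 41.2 [ 0.5479983  -0.02287326  0.27172795] toolx 134.8267168475161 phi 133.93671884397037 r 0.039059130671375 F tool [-0.3  0.1  0.1] [ 0.16  0.17 -0.02] q6 -0.4311040700632612 1.001634860816572
```

```bash
python3 -c "
from workcell import manip
print(manip.hand_in())"
```

```text
the job is handed in; nothing more can be done
None
```

Handed in at about 41 s: the wrench is home on the square and let go, and the part is within about 0.2° of centred under the lens by the wrist camera. My last pull by the grip overshot by about 2.5°, and I brought the dial back not by ratcheting but by holding the wrench's shoulder, pressing down with about 34 N and turning it anticlockwise so friction carried the dial (pressing down at the grip first had not moved it).

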